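Unload the dry bath and close it again

TASK

Take the two half covers off the dry bath and lay them flat on the ribbed mat, then lift the warm sample bottle out of the bath and stand it upright in the pocket of the grey block. After that put both half covers back on the bath, each on its own side (the one with the small port goes over the temperature probe) and fully down on the rim, and last close the round hole between them with the plug. Keep the bottle upright and leave the timer, the tape and the beaker where they are.

Things in the scene. Friction and masses are not known exactly. Their poses are not given: they have to be found in the camera images.
- bath: White dry bath 150 (x) x 230 (y) x 137 mm, fixed. Origin: centre of underside, below the round hole's centre; x away from its control panel, y to its left. Open top 110 x 190 mm inside a 20 mm rim. Bottle floor at z 16 mm; 11 mm wide centre tabs at x +-50, y 0 under the covers. Steel temperature probe, 7 mm thick, at x 34, y 86, top at z 153. Its two half covers meet at y = 0 (6 mm gap) and leave a round hole, 58 mm wide, at x = y = 0.
- probe_cover_handle (a point): Half cover with a 20 mm port round the probe, on the bath's +y half. Point: centre of its black bar handle (30 mm along y, 14 x 14, pinch across x), 24 mm above the top of a 6 mm steel plate 126 (x) x 99 (y) with a half-round cut-out in its -y edge, 58 mm off. Lips 12 mm deep below, 2 mm play. Seated: bath x 0, y 62, z 167 mm, axes as the bath's. Flat on mat: z 45. 0.22 kg.
- plain_cover_handle (a point): Half cover without a port, mirror image of the other, on the bath's -y half, cut-out in its +y edge. Point: centre of its black bar handle (30 mm along y, 14 x 14 mm, pinch across x), 24 mm above the top of its plate. Seated: bath x 0, y -62, z 167 mm, axes as the bath's. Flat on the mat: z 45. 0.22 kg.
- bottle_center (a point): Square sample bottle with white screw cap, 62 x 62 x 142 mm, 0.18 kg. Point: its centre, 71 mm above its foot; z up, x and y across the flats. The cap, 48 mm wide, spans 47 to 71 mm above this point; at the start only the cap shows, in the round hole of the covers, which is too small for the body. Lift it by the cap, pinched along the bath's y, where there is room.
- plug_grip (a point): Round plug standing on the bench: tapered rubber foot 28 mm high (29 mm wide below, 51 above), flange 76 mm wide and 6 thick, black knob 27 mm wide and 22 high on a stem. Point: centre of the knob, 56 mm above the foot's underside, 28 above the flange's underside; z up. Closing the hole: bath x = y = 0, z 171 mm. 0.13 kg.
- mat: Dark flat rubber mat with grey ribs along x, 150 (x) x 240 (y) x 4 mm, fixed; origin at the centre of its underside. Both covers fit on it side by side along y, handles about 130 mm apart, cut-outs facing each other. (Note: the door handle of the incubator behind the bench juts out over it to world x 0.52 m at y -0.18, from z 0.065 to 0.246 m: carry things above or in front of it.)
- block: Grey plastic block 110 x 110 x 30 mm, fixed, with a square pocket 82 x 82 mm, 20 mm deep, for the bottle; origin at the centre of its underside, pocket floor 10 mm above it; x, y along its sides.
- timer: Bystander: grey lab timer, 58 x 58 x 18 mm; origin at the centre of its underside.
- tape: Bystander: roll of masking tape lying flat, 96 mm wide, 25 mm high; origin at the centre of its underside.
- beaker: Bystander: small clear beaker, 58 mm wide, 70 mm high; origin at the centre of its underside.

How it is judged:
By the outcome, as a careful person would: the job done as asked, in the order asked, and still so for the second after the job is handed in, with the robot touching nothing.
It also fails if it takes over 138 s, if anything falls off the work surface, if the arm or the gripper's body presses on something with over 40 N, if the wrist force passes 120 N, or if a joint passes its speed limit or range.

ROBOT

A 7-joint arm with a two-finger parallel gripper is mounted at the origin on a cart in front of the work surface, level with it; the furniture and walls round the work are solid. World frame = base frame: x ahead of the robot, y to its left, z up, the work surface at z = 0. Lengths are in m, angles in rad, forces in N, time in s.
With the tool pointing down it reaches from about 0.35 to 0.9 m from the base axis. Payload 19.9 kg.
Tool frame: the origin (TCP) lies on the centre line of the jaws, within the pads' length; the fingertips stand 25 mm ahead of it and the grasp point (between the pads) lies 6 mm ahead of it; z points along the fingers, y is the line along which they close (so a half turn about z gives the same grasp; the last joint's range is limited). The gripper opens to 94 mm and grips with 3 to 60 N. Pads are 16 mm wide; open, the fingers measure 119 mm over their backs; the gripper's body (75 mm by 177 mm) begins 78 mm behind the grasp point.
Start: joints at [1.149, 0.417, -0.01, 1.614, 0.005, 1.111, -0.053], TCP at [0.232, -0.58, 0.23] pointing down, gripper open.
Joint ranges: [-2.81, 2.81], [-0.39, 2.02], [-1.27, 1.25], [0.06, 2.57], [-1.19, 4.33], [0.19, 2], [-2.82, 2.82]. Speed limits (rad/s): [1.89, 1.89, 2.39, 2.39, 3.01, 3.01, 3.01].

INTERFACE

Orientations are given as a rotation vector (axis times angle).
In Python, from cell import robot gives the robot as it stands. The module is installed in compiled form; this text tells all that it offers.
- The arm moves only by the tool apply_moves, never from a script. Its argument "targets" is text: rows parted by semicolons, each of 7 numbers parted by spaces: the shift along the tool's x, y, z in cm, then the turn, a rotation vector about the tool's x, y, z in degrees, then the gripper command: -1 is shut, 1 is fully open, values between are in proportion. A call has 1 to 12 rows; each row shifts and turns the commanded pose from where the row before left it, along the tool's axes as they then stand; what a row does not reach is not made up. A row lasts 1/12 s, in which the tool goes at most 41.7 mm and 7.16 degrees, less where a joint would pass 70% of its speed; a pose out of reach is approached as far as the arm can. A call with a gripper value outside its range is refused whole. The fingers move at their own pace and stop on an object; "grip_force" is the grip in N (left out, the last holds). Time passes only in rows, so rows that do not move let the fingers close. It gives the time, the measured TCP pose, the force, the opening and the grip force at its end, in the units of the state.
- robot.read_state(): the state, without advancing time (a new reading comes with each control period).
- robot.read_camera(name): name is "scene" or "top" or "wrist"; returns (picture, depth): 400x640x3 uint8, red, green, blue; 400x640 float32, m along the optical axis (not along the pixel's ray), 0 where there is no reading.
- robot.get_calibration(name): a dict with "intrinsics" (3x3 intrinsics, pixels), "k1" (the pictures are not rectified: a ray, as slopes to the right and down, at radius r is drawn at 1 + k1 r^2 times it, then the intrinsics apply), "pose" (4x4, takes a point from camera to world coordinates); the wrist camera has in their place "tool_from_camera" (4x4, takes a point from camera to tool coordinates, whose origin is the TCP and whose axes are the flange's). Camera axes: x right, y up, looking along -z (the intrinsics and any distortion apply to the point x, -y, -z); pixel columns grow to the right and rows downward; lengths in m; the calibration is good to about 2 mm. A picture is of the moment at which its call begins: read the wrist's pose just before it. get_calibration takes no time and is no camera call.
- robot.hand_in(): hands the job in; it is judged then, once.
The state is a dict: "t": time; "joint_positions": joint angles; "qvel": joint speeds; "effort": joint torques, N m; "tcp_pos": TCP position; "eef_rot": TCP orientation; "contact_force": force on the tool from outside, world axes, zero at the start; "ft_torque": the same for the moment, N m; "opening": finger opening in m; "gripper_force": force on a finger pad.
Only numpy, scipy, OpenCV 4.12 (cv2) and the standard library are available. Lean on these libraries where they do the work, as an engineer would, in place of code of your own. Each camera call takes 0.05 s, during which the arm holds its last target. There are 200 camera calls.

## Working session

There is one attempt and no reset: what is moved stays moved. The work goes in short steps, Python scripts to look and compute and a tool call to move; the robot and the scene stay as the last step left them, time stands still between calls to the robot, and variables do not carry over. Pictures are saved under pics/ and viewed, at most 17 in all, crops included, and the job is handed in when it is done.

Besides the shell and the picture viewer there is one more tool, called by a JSON object that holds its "api" and its "payload". apply_moves: Moves the arm, as the interface text tells. Its arguments: {"type":"object","properties":{"targets":{"type":"string"},"grip_force":{"type":"number"}},"required":["targets"]}

```bash
mkdir -p pics; cat > h.py <<'E'
import numpy as np, cv2
from scipy.spatial.transform import Rotation as R
from cell import robot
def T_tool(s=None):
    s=s or robot.read_state(); T=np.eye(4); T[:3,:3]=R.from_rotvec(s['eef_rot']).as_matrix(); T[:3,3]=s['tcp_pos']; return T
def cam(n):
    s=robot.read_state(); im,d=robot.read_camera(n); c=robot.get_calibration(n)
    P=c['pose'] if 'pose' in c else T_tool(s)@np.array(c['tool_from_camera'])
    return im,d,dict(K=np.array(c['intrinsics']),k1=c['k1'],P=np.array(P))
def rays(c,uv):
    uv=np.asarray(uv,float).reshape(-1,1,2)
    p=cv2.undistortPoints(uv,c['K'],np.array([c['k1'],0,0,0.])).reshape(-1,2)
    return np.c_[p[:,0],-p[:,1],-np.ones(len(p))]@c['P'][:3,:3].T, c['P'][:3,3]
def onz(c,uv,z):
    d,o=rays(c,uv); return o+d*((z-o[2])/d[:,2])[:,None]
def cloud(c,d):
    h,w=d.shape; u,v=np.meshgrid(np.arange(w),np.arange(h))
    r,o=rays(c,np.c_[u.ravel(),v.ravel()]); X=o+r*d.ravel()[:,None]; X[d.ravel()==0]=np.nan
    return X.reshape(h,w,3)
def save(n,im): cv2.imwrite('pics/'+n+'.png',im[...,::-1])
def pix(c,X):
    X=np.atleast_2d(X); q=(X-c['P'][:3,3])@c['P'][:3,:3]; q=q*[1,-1,-1]
    return cv2.projectPoints(q.reshape(-1,1,3),np.zeros(3),np.zeros(3),c['K'],np.array([c['k1'],0,0,0.]))[0].reshape(-1,2)
E
python3 - <<'E'
from h import *
s=robot.read_state(); print(s); print(T_tool(s).round(3))
for n in('top','scene'):
    im,d,c=cam(n); save(n,im); np.savez(n,im=im,d=d,**c); print(n,c['P'].round(3).tolist(),c['k1'],(d>0).mean())
print(np.round(robot.get_calibration('wrist')['tool_from_camera'],3))
E
```

```text
{'t': 0.0, 'joint_positions': array([ 1.14951462,  0.41797123, -0.01033968,  1.61413089,  0.00469294,
        1.11069364, -0.05297082]), 'qvel': array([ 0.00045326, -0.00146441,  0.00182121,  0.00069458, -0.00016215,
        0.00104767,  0.00044736]), 'effort': array([-7.25001228e-04, -8.51253533e+01,  6.38448279e-01, -4.25990510e+01,
       -4.88236709e-02,  1.86746445e-02, -1.17032485e-06]), 'tcp_pos': array([ 0.23159088, -0.58015814,  0.229845  ]), 'eef_rot': array([-3.08397955e+00, -5.92869529e-01,  4.53689143e-04]), 'contact_force': array([-0.00317208, -0.16488353, -0.41594628]), 'ft_torque': array([0.04401029, 0.03198845, 0.01465727]), 'gripper_force': 0.0, 'opening': 0.09401017331283171}
[[ 0.929  0.371 -0.     0.232]
 [ 0.371 -0.929  0.001 -0.58 ]
 [-0.    -0.001 -1.     0.23 ]
 [ 0.     0.     0.     1.   ]]
top [[0.398, 0.877, -0.271, -0.02], [-0.917, 0.381, -0.116, -0.213], [0.002, 0.295, 0.956, 1.887], [0.0, 0.0, 0.0, 1.0]] 0.044513173098280165 0.63668359375
scene [[0.722, 0.306, -0.62, -0.716], [-0.691, 0.345, -0.635, -1.273], [0.02, 0.888, 0.46, 1.044], [0.0, 0.0, 0.0, 1.0]] -0.1126091036686881 0.96237109375
[[ 0.001  0.967  0.256  0.075]
 [ 1.    -0.001  0.001  0.001]
 [ 0.001  0.256 -0.967 -0.154]
 [ 0.     0.     0.     1.   ]]
```

View pics/top.png

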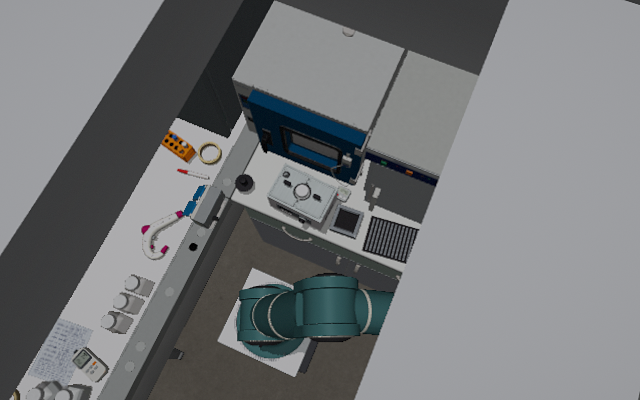

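View pics/scene.png

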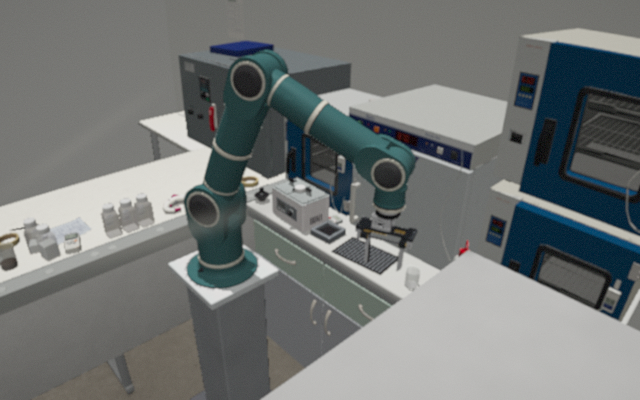

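Top view: bath about (303,192), with the cap in the hole at (303,191). Block is at (346,221), mat (392,240), plug (244,183) and timer about (343,190). The tape and beaker are less clear; the scene view shows the beaker at (412,280).

```bash
python3 - <<'E'
from h import *
f=np.load('top.npz'); c=f; X=cloud(c,f['d']); print(f['K'].round(1).tolist())
for n,p,z in[('cap',(303,191),.16),('portH?',(287,184),.167),('otherH',(319,198),.167),('plug',(244,183),.056),('block',(346,221),.03),('mat',(392,240),.004),('timer',(343,192),.02),('small',(376,193),.1)]:
    u,v=p; print(n,onz(c,[p],z).round(3), X[v,u].round(3))
f=np.load('scene.npz');X=cloud(f,f['d'])
for n,p,z in[('cap',(298,186),.16),('plug',(263,194),.056),('block',(328,231),.03),('mat',(365,254),.004),('beaker',(412,280),.03)]:
    u,v=p; print(n,onz(f,[p],z).round(3), X[v,u].round(3))
im=np.load('top.npz')['im'][130:280,220:430]; save('topc',cv2.resize(im,None,fx=3.8,fy=3.8,interpolation=cv2.INTER_CUBIC))
im=np.load('scene.npz')['im'][150:310,230:440]; save('scenec',cv2.resize(im,None,fx=3.6,fy=3.6,interpolation=cv2.INTER_CUBIC))
E
```

```text
[[484.3, 0.0, 322.9], [0.0, 484.3, 199.2], [0.0, 0.0, 1.0]]
cap [[0.47  0.078 0.16 ]] [0.469 0.078 0.161]
portH? [[0.469 0.143 0.167]] [0.463 0.139 0.187]
otherH [[0.466 0.011 0.167]] [0.463 0.009 0.18 ]
plug [[0.436 0.325 0.056]] [0.435 0.324 0.06 ]
block [[ 0.46  -0.108  0.03 ]] [ 0.464 -0.107  0.014]
mat [[ 0.468 -0.303  0.004]] [ 0.469 -0.303 -0.   ]
timer [[ 0.57  -0.049  0.02 ]] [ 0.571 -0.049  0.016]
small [[ 0.592 -0.175  0.1  ]] [ 0.544 -0.178  0.239]
cap [[0.466 0.087 0.16 ]] [0.475 0.097 0.153]
plug [[0.424 0.292 0.056]] [0.454 0.333 0.03 ]
block [[ 0.451 -0.123  0.03 ]] [ 0.47  -0.104  0.014]
mat [[ 0.469 -0.318  0.004]] [ 0.201 -0.534  0.24 ]
beaker [[ 0.441 -0.568  0.03 ]] [ 0.427 -0.577  0.043]
```

View pics/topc.png

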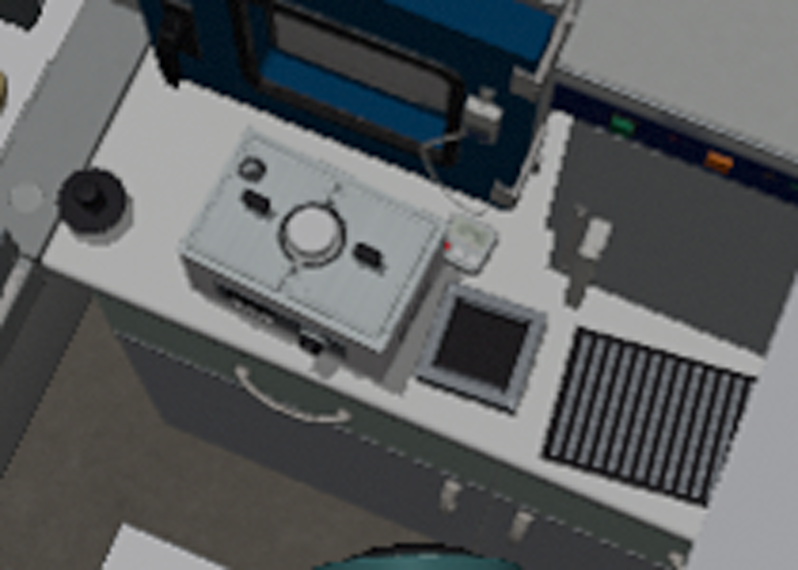

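View pics/scenec.png

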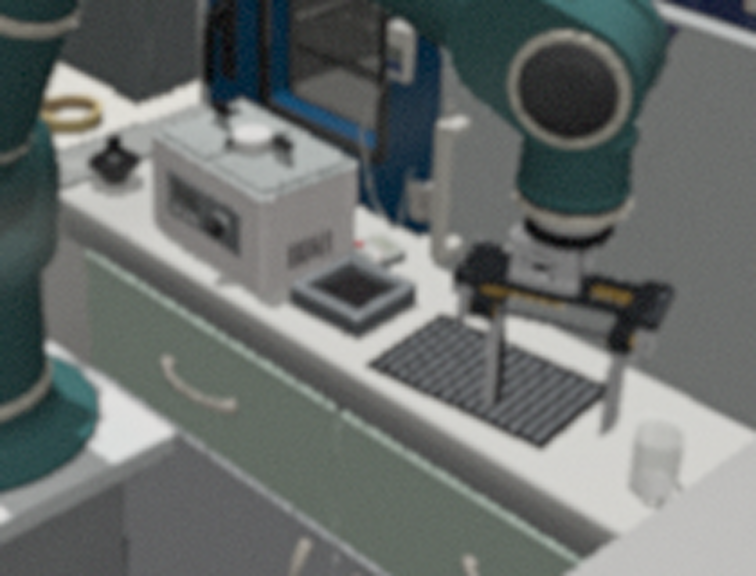

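Top crop: the round port with the probe is at (252,168), the handles at (257,203) and (369,255), and the cap at (313,230). The bath yaw is near zero with +y to the robot's left. Scene crop: the timer is behind the block, the beaker is to the right of the mat, and the tape is far left. I'll move above the mat and look.

{"api": "apply_moves", "payload": {"targets": "0 0 -3 0 0 0 1;2.5 -1.4 -2 0 0 0 1;2.6 -1.5 -1.2 0 0 0 1;2.6 -1.5 -1.2 0 0 0 1;2.6 -1.5 -1.2 0 0 0 1;2.6 -1.5 -1.2 0 0 0 1;2.6 -1.5 -1.2 0 0 0 1;2.6 -1.5 -1.2 0 0 0 1;2.6 -1.5 -1.2 0 0 0 1;2.6 -1.5 -1.2 0 0 0 1;2.6 -1.5 -1.2 0 0 0 1;2.6 -1.5 -1.2 0 0 0 1"}}

```text
t: 1.1
tcp_pos: [0.4362, -0.3211, 0.4009]
eef_rot: [-3.085, -0.593, 0.001]
contact_force: [0.0, -0.2, 0.1]
opening: 0.0939
gripper_force: 0.0
```

{"api": "apply_moves", "payload": {"targets": "0 0 0 0 0 -6.8 1;0 0 0 0 0 -6.8 1;0 0 0 0 0 -6.8 1;0 0 0 0 0 -6.8 1;0 0 0 0 0 -6.8 1;0 0 0 0 0 -6.8 1;0 0 0 0 0 -6.8 1;0 0 0 0 0 -6.8 1;0 0 0 0 0 -6.8 1;0 0 0 0 0 -6.8 1;0 0 0 0 0 0 1"}}

```text
t: 2.02
tcp_pos: [0.4355, -0.3224, 0.4001]
eef_rot: [-2.219, -2.223, 0.0]
contact_force: [-0.3, -0.2, -0.5]
opening: 0.0941
gripper_force: 0.0
```

```bash
python3 - <<'E'
from h import *
T=T_tool();print(T.round(4)); print(robot.read_state()['joint_positions'].round(2))
im,d,c=cam('wrist'); save('w1',im); np.savez('w1',im=im,d=d,**c); print(c['K'].round(0).tolist(),(d>0).mean())
E
```

```text
[[-2.200e-03  1.000e+00 -5.000e-04  4.355e-01]
 [ 1.000e+00  2.200e-03  4.000e-04 -3.224e-01]
 [ 4.000e-04 -5.000e-04 -1.000e+00  4.001e-01]
 [ 0.000e+00  0.000e+00  0.000e+00  1.000e+00]]
[ 0.84  0.17 -0.3   1.57  0.05  1.41  0.54]
[[333.0, 0.0, 316.0], [0.0, 333.0, 197.0], [0.0, 0.0, 1.0]] 0.996078125
```

View pics/w1.png

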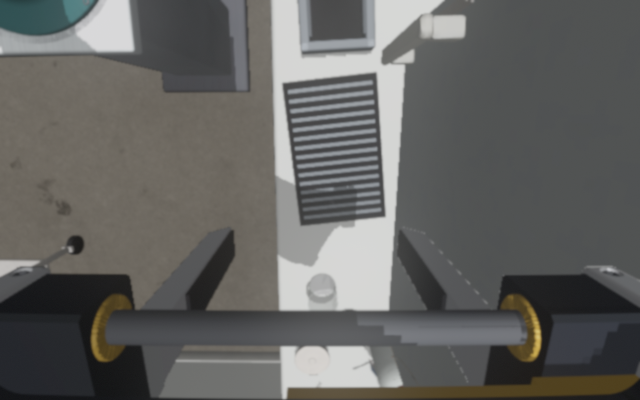

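Wrist view, up = +y and right = +x. Mat corners are about (284,83), (375,73), (385,215), (302,225); beaker (321,288); door handle (443,27), block at top (337,20).

```bash
python3 - <<'E'
from h import *
f=np.load('w1.npz'); c=f; q=onz(f,[(284,83),(375,73),(385,215),(302,225)],.004); print(q.round(4)); print('mean',q.mean(0).round(4))
e=(q[0]-q[3])+(q[1]-q[2]); print('yaw',np.degrees(np.arctan2(-e[0],e[1])), np.linalg.norm(q[0]-q[3]),np.linalg.norm(q[0]-q[1]))
X=cloud(f,f['d']); 
m=(X[...,2]>.05)&(X[...,0]>.45)&(X[...,1]>-.45)&(X[...,1]<0.1); m[200:]=0
for y in np.arange(-.45,.0,.03):
    k=m&(abs(X[...,1]-y)<.015)
    if k.any(): p=X[k]; i=p[:,0].argmin(); print(y.round(2),'min x',p[i].round(3), 'pct',np.percentile(p[:,0],[5,50]).round(3),'zmax',p[:,2].max().round(3))
print('block',onz(f,[(337,15)],.01))
E
```

```text
[[ 0.3855 -0.2079  0.004 ]
 [ 0.5277 -0.1925  0.004 ]
 [ 0.5559 -0.4245  0.004 ]
 [ 0.4121 -0.4433  0.004 ]]
mean [ 0.4703 -0.3171  0.004 ]
yaw 6.679767502512669 0.23686033508392004 0.14301618538650257
-0.39 min x [ 0.566 -0.375  0.063] pct [0.566 0.566] zmax 0.08
-0.36 min x [ 0.565 -0.348  0.051] pct [0.566 0.566] zmax 0.19
-0.33 min x [ 0.565 -0.318  0.293] pct [0.566 0.566] zmax 0.304
-0.3 min x [ 0.564 -0.285  0.384] pct [0.566 0.566] zmax 0.416
-0.27 min x [ 0.564 -0.259  0.414] pct [0.566 0.566] zmax 0.429
-0.24 min x [ 0.564 -0.25   0.413] pct [0.565 0.566] zmax 0.421
-0.21 min x [ 0.564 -0.217  0.413] pct [0.565 0.566] zmax 0.414
-0.18 min x [ 0.523 -0.182  0.177] pct [0.524 0.566] zmax 0.375
-0.15 min x [ 0.561 -0.158  0.244] pct [0.562 0.565] zmax 0.267
block [[ 0.46664794 -0.11155499  0.01      ]]
```

{"api": "apply_moves", "payload": {"targets": "3.5 0 0 0 0 0 1;3.5 0 0 0 0 0 1;3.5 0 0 0 0 0 1;3.5 0 0 0 0 0 1;3.5 0 0 0 0 0 1;3.5 0 0 0 0 0 1;3.5 0 0 0 0 0 1;3.5 0 0 0 0 0 1;3.5 0 0 0 0 0 1;0 1 0 0 0 0 1;0 0 0 0 0 0 1"}}

```text
t: 2.98
tcp_pos: [0.4476, -0.0059, 0.4006]
eef_rot: [2.228, 2.215, 0.001]
contact_force: [-0.1, -1.4, 0.2]
opening: 0.0938
gripper_force: 0.0
```

```bash
python3 - <<'E'
from h import *
T=T_tool();print(T.round(4)); print(robot.read_state()['joint_positions'].round(2))
im,d,c=cam('wrist'); save('w2',im); np.savez('w2',im=im,d=d,**c)
E
```

```text
[[ 5.800e-03  1.000e+00  5.000e-04  4.476e-01]
 [ 1.000e+00 -5.800e-03 -0.000e+00 -5.900e-03]
 [ 0.000e+00  5.000e-04 -1.000e+00  4.006e-01]
 [ 0.000e+00  0.000e+00  0.000e+00  1.000e+00]]
[ 0.55 -0.02 -0.59  1.76 -0.01  1.4  -0.04]
```

View pics/w2.png

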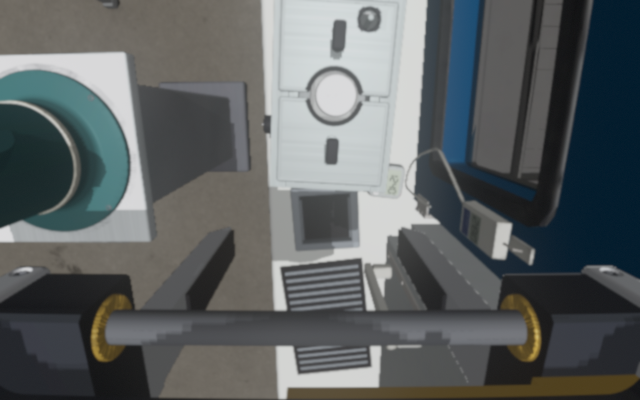

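Wrist view over the bath: handles at (339,36) and (331,151), cap (334,95), port and probe (369,18). The block pocket is at (325,219) and the timer at (393,181).

```bash
python3 - <<'E'
from h import *
f=np.load('w2.npz'); im=f['im']; X=cloud(f,f['d'])
z=X[...,2]; g=im.max(2)
m=((z>.165)&(z<.19)&(g<90)); m[250:]=0
n,l,st,ce=cv2.connectedComponentsWithStats(m.astype(np.uint8))
H=[]
for i in range(1,n):
    if st[i,4]>60:
        p=X[l==i]; print(ce[i].round(1),st[i].tolist(),onz(f,[ce[i]],.174).round(4),np.nanmedian(p,0).round(4),cv2.minAreaRect(p[:,:2].astype(np.float32)))
mc=((im.min(2)>150)&(z>.148)&(z<.17)).astype(np.uint8); mc[250:]=0
n,l,st,ce=cv2.connectedComponentsWithStats(mc)
for i in range(1,n):
    if st[i,4]>300: print('cap?',ce[i].round(1),st[i].tolist(),onz(f,[ce[i]],.158).round(4))
q=onz(f,[(294,192),(357,190),(358,246),(297,250)],.03);print('block',q.round(3),q.mean(0).round(4))
k=(z>.2)&(z<.5)&(X[...,0]>.5)&(X[...,1]>-.05)&(X[...,1]<.25);k[250:]=0
p=X[k];print('door min x',np.percentile(p[:,0],[0,1,10]).round(3),'timer',X[181,393].round(3))
E
```

```text
[  7.3 181.2] [0, 135, 18, 92, 1137] [[ 0.0796 -0.0105  0.174 ]] [ 0.0832 -0.0117  0.1762] ((0.07652699947357178, -0.016356512904167175), (0.11645737290382385, 0.027773570269346237), 76.10875701904297)
[478.  171.8] [451, 166, 44, 10, 193] [[ 0.637  -0.0025  0.174 ]] [ 0.6406 -0.0027  0.1792] ((0.6246289610862732, -0.0018309876322746277), (0.04659496992826462, 0.007703082635998726), 5.019646644592285)
[451.1 205.8] [446, 169, 12, 67, 411] [[ 0.6095 -0.0435  0.174 ]] [ 0.6085 -0.0434  0.1779] ((0.6078256964683533, -0.03849048167467117), (0.006496007088571787, 0.07712054997682571), 5.370027542114258)
cap? [335.5  94.3] [315, 73, 42, 44, 1392] [[0.4712 0.0848 0.158 ]]
block [[ 0.413 -0.061  0.03 ]
 [ 0.515 -0.058  0.03 ]
 [ 0.519 -0.156  0.03 ]
 [ 0.416 -0.163  0.03 ]] [ 0.4655 -0.1094  0.03  ]
door min x [0.5   0.593 0.603] timer [ 0.576 -0.047  0.015]
```

```bash
python3 - <<'E'
from h import *
f=np.load('w2.npz'); im=f['im']; X=cloud(f,f['d'])
for (u0,u1,v0,v1) in[(325,352,12,60),(318,345,130,170)]:
    s=im[v0:v1,u0:u1]; m=(s.max(2)<75).astype(np.uint8); n,l,st,ce=cv2.connectedComponentsWithStats(m); i=1+st[1:,4].argmax()
    ys,xs=np.where(l==i); uv=np.c_[xs+u0,ys+v0]; w=onz(f,uv,.174)
    print(ce[i]+[u0,v0],st[i].tolist(),onz(f,[ce[i]+[u0,v0]],.171).round(4),cv2.minAreaRect(w[:,:2].astype(np.float32)),np.nanmedian(X[uv[:,1],uv[:,0]],0).round(4))
E
```

```text
Traceback (most recent call last):
ValueError: attempt to get argmax of an empty sequence
```

```bash
python3 - <<'E'
from h import *
f=np.load('w2.npz'); im=f['im']; X=cloud(f,f['d'])
A=[]
for (u0,u1,v0,v1) in[(325,352,12,60),(318,345,130,170)]:
    s=im[v0:v1,u0:u1].max(2); t,m=cv2.threshold(s,0,1,cv2.THRESH_BINARY_INV+cv2.THRESH_OTSU); n,l,st,ce=cv2.connectedComponentsWithStats(m); i=1+st[1:,4].argmax()
    ys,xs=np.where(l==i); uv=np.c_[xs+u0,ys+v0]; w=onz(f,uv,.174)
    print(t,s.min(),ce[i]+[u0,v0],st[i].tolist(),onz(f,[ce[i]+[u0,v0]],.171).round(4),cv2.minAreaRect(w[:,:2].astype(np.float32)),np.nanmedian(X[uv[:,1],uv[:,0]],0).round(4))
q=onz(f,[(276,185),(385,190)],.143); print(q)
E
```

```text
162.0 93 [337.8907563   37.83823529] [6, 8, 15, 38, 476] [[0.4725 0.142  0.171 ]] ((0.47242793440818787, 0.14057306945323944), (0.03693705052137375, 0.014400052838027477), 84.70223999023438) [0.4725 0.1419 0.1733]
152.0 89 [331.25825826 150.94894895] [7, 8, 14, 27, 333] [[0.4662 0.0219 0.171 ]] ((0.46627116203308105, 0.022033873945474625), (0.02956499718129635, 0.014747297391295433), 89.73982238769531) [0.4658 0.0221 0.1735]
[[ 0.39791117 -0.02408675  0.143     ]
 [ 0.53604482 -0.03125062  0.143     ]]
```

{"api": "apply_moves", "payload": {"targets": "0.9 0.6 3 0 0 1 0.06;0.9 0.6 3 0 0 1 0.06;0.9 0.6 3 0 0 0.7 0.06;0 0.1 3 0 0 0 0.06;0 0 0 0 0 0 0.06;0 0 0 0 0 0 0.06"}}

```text
t: 3.53
tcp_pos: [0.4659, 0.0183, 0.2803]
eef_rot: [-2.279, -2.159, 0.002]
contact_force: [0.8, -0.1, 2.0]
opening: 0.0575
gripper_force: 0.0
```

```bash
cat > hd.py <<'E'
from h import *
def handle(name,z=.174,exp=None):
    im,d,c=cam('wrist'); save(name,im); X=cloud(c,d); T=T_tool(); print('tcp',T[:3,3].round(4),'yaw',np.degrees(np.arctan2(T[1,0],T[0,0])).round(2))
    p=pix(c,[exp])[0].astype(int); r=45; v0=max(p[1]-r,0); u0=p[0]-r
    s=im[v0:p[1]+r,u0:p[0]+r].max(2); t,m=cv2.threshold(s,0,1,cv2.THRESH_BINARY_INV+cv2.THRESH_OTSU); n,l,st,ce=cv2.connectedComponentsWithStats(m)
    print('pred',p,'thr',t)
    for i in range(1,n):
        if st[i,4]<150: continue
        ys,xs=np.where(l==i); uv=np.c_[xs+u0,ys+v0]; w=onz(c,uv,z); q=X[uv[:,1],uv[:,0]]; k=abs(q[:,2]-z)<.006
        r_=cv2.minAreaRect(q[k][:,:2].astype(np.float32)) if k.sum()>20 else None
        print(ce[i]+[u0,v0],st[i].tolist(),'depth rect',r_, 'med',np.nanmedian(q[k],0).round(4) if k.any() else None)
E
python3 -c "
from hd import *
handle('w3',.174,(.4668,.021,.174))"
```

```text
tcp [0.4666 0.0184 0.2816] yaw 86.93
pred [316 200] thr 164.0
[316.2906489  220.59708858] [0, 21, 90, 69, 4053] depth rect ((0.46706923842430115, 0.02180483192205429), (0.03037909045815468, 0.013815099373459816), 86.6102294921875) med [0.4669 0.0231 0.1735]
```

View pics/w3.png

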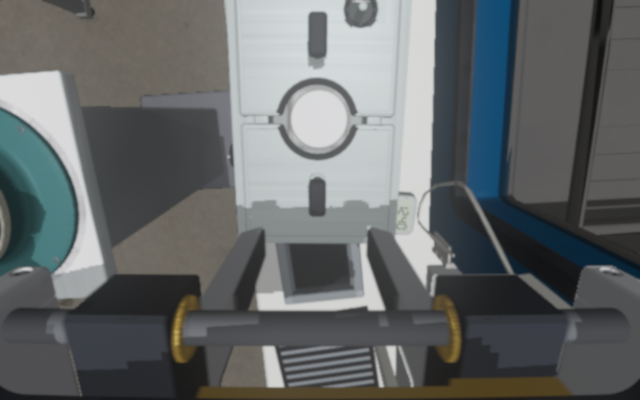

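The close view shows the plain handle at (317,197), centred and aligned. I'll descend and grip.

{"api": "apply_moves", "payload": {"targets": "0.3 0 3.5 0 0 0 0.06;0 0 3.5 0 0 0 0.06;0 0 2.5 0 0 0 0.06;0 0 1.3 0 0 0 0.06;0 0 0 0 0 0 0.06;0 0 0 0 0 0 0.06"}}

```text
t: 4.08
tcp_pos: [0.4675, 0.0216, 0.174]
eef_rot: [2.278, 2.162, 0.001]
contact_force: [0.9, 0.7, -0.4]
opening: 0.0499
gripper_force: 0.0
```

{"api": "apply_moves", "payload": {"targets": "0 0 0 0 0 0 -0.4;0 0 0 0 0 0 -0.6;0 0 0 0 0 0 -1;0 0 0 0 0 0 -1;0 0 0 0 0 0 -1;0 0 0 0 0 0 -1;0 0 0 0 0 0 -1;0 0 0 0 0 0 -1", "grip_force": 25}}

```text
t: 4.75
tcp_pos: [0.4667, 0.022, 0.1727]
eef_rot: [2.278, 2.164, 0.0]
contact_force: [-1.7, 0.0, 6.5]
opening: 0.0134
gripper_force: 25.0
```

```bash
python3 -c "
from h import *
s=robot.read_state();T=T_tool(s);print(T.round(4),np.degrees(np.arctan2(T[1,0],T[0,0])),s['opening'],s['gripper_force'],s['contact_force'],s['t'])"
```

```text
[[ 5.140e-02  9.987e-01  1.000e-04  4.667e-01]
 [ 9.987e-01 -5.140e-02 -1.000e-04  2.200e-02]
 [-1.000e-04  1.000e-04 -1.000e+00  1.727e-01]
 [ 0.000e+00  0.000e+00  0.000e+00  1.000e+00]] 87.05327249587248 0.013365302379198215 24.994048476219177 [-1.72652412  0.01386635  6.50069652] 4.75
```

{"api": "apply_moves", "payload": {"targets": "0 0 -1 0 0 0 -1;0 0 -3 0 0 0 -1;0 0 -3.5 0 0 0 -1;0 0 -3.5 0 0 0 -1;0 0 -3.5 0 0 0 -1;0 0 -2.5 0 0 0 -1;0 0 0 0 0 0 -1"}}

```text
t: 5.33
tcp_pos: [0.468, 0.0225, 0.3476]
eef_rot: [2.274, 2.161, 0.007]
contact_force: [-0.1, -0.0, -1.2]
opening: 0.0138
gripper_force: 25.0
```

{"api": "apply_moves", "payload": {"targets": "-2 0.1 0 0 0 0 -1;-3.5 0.2 0 0 0 0 -1;-3.5 0.2 0 0 0 0 -1;-3.5 0.2 0 0 0 0 -1;-3.5 0.2 0 0 0 0 -1;-3.5 0.2 0 0 0 0 -1;-3.5 0.2 0 0 0 0 -1;-3.5 0.2 0 0 0 0 -1;-3.5 0.2 0 0 0 0 -1;-3.5 0.2 0 0 0 0 -1;-3.5 0.2 0 0 0 0 -1;-3.4 0 0 0 0 0 -1"}}

```text
t: 6.33
tcp_pos: [0.4665, -0.384, 0.3419]
eef_rot: [-2.276, -2.163, -0.0]
contact_force: [1.7, 0.3, -1.3]
opening: 0.0136
gripper_force: 25.0
```

{"api": "apply_moves", "payload": {"targets": "0 0 0 0 0 -3 -1;0 0 0 0 0 -3.5 -1;0 0 0 0 0 -3.2 -1;0 0 0 0 0 0 -1;0 0 0 0 0 0 -1"}}

```text
t: 6.75
tcp_pos: [0.4667, -0.3823, 0.3421]
eef_rot: [-2.088, -2.346, -0.0]
contact_force: [1.0, 0.0, -2.3]
opening: 0.014
gripper_force: 25.0
```

```bash
python3 -c "
from h import *
s=robot.read_state();T=T_tool(s);print(T.round(4),np.degrees(np.arctan2(T[1,0],T[0,0])),s['opening'],s['gripper_force'],s['contact_force'],s['t'],s['joint_positions'].round(2))
im,d,c=cam('wrist');save('w4',im)"
```

```text
[[-1.162e-01  9.932e-01 -5.000e-04  4.667e-01]
 [ 9.932e-01  1.162e-01  8.000e-04 -3.823e-01]
 [ 8.000e-04 -4.000e-04 -1.000e+00  3.421e-01]
 [ 0.000e+00  0.000e+00  0.000e+00  1.000e+00]] 96.67095759135512 0.014020572805369709 24.987179338932037 [ 1.01002068  0.01671768 -2.33394534] 6.75 [ 0.91  0.32 -0.36  1.51  0.11  1.33  0.66]
```

View pics/w4.png

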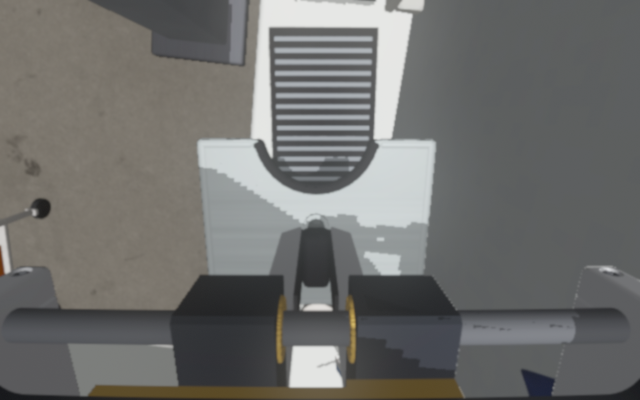

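Cover held level and aligned with the mat; the far mat edge runs (272,29)–(376,29). Lowering.

{"api": "apply_moves", "payload": {"targets": "0 0 3.5 0 0 0 -1;0 0 3.5 0 0 0 -1;0 0 3.5 0 0 0 -1;0 0 3.5 0 0 0 -1;0 0 3.5 0 0 0 -1;0 0 3.5 0 0 0 -1;0 0 3.5 0 0 0 -1;0 0 2.5 0 0 0 -1;0 0 1 0 0 0 -1;0 0 0.5 0 0 0 -1;0 0 0 0 0 0 -1"}}

```text
t: 7.72
tcp_pos: [0.467, -0.3825, 0.0575]
eef_rot: [-2.087, -2.348, -0.0]
contact_force: [0.4, -0.3, -1.4]
opening: 0.0135
gripper_force: 25.0
```

{"api": "apply_moves", "payload": {"targets": "0 0 0.3 0 0 0 -1;0 0 0.2 0 0 0 -1;0 0 0.1 0 0 0 -1;0 0 0.1 0 0 0 -1;0 0 0 0 0 0 -1"}}

```text
t: 8.13
tcp_pos: [0.467, -0.3826, 0.0508]
eef_rot: [2.086, 2.348, -0.0]
contact_force: [-0.4, 0.3, -2.6]
opening: 0.0142
gripper_force: 25.0
```

{"api": "apply_moves", "payload": {"targets": "0 0 0.1 0 0 0 -1;0 0 0 0 0 0 -1"}}

```text
t: 8.3
tcp_pos: [0.4671, -0.3827, 0.0499]
eef_rot: [2.086, 2.348, -0.0]
contact_force: [-0.6, 1.0, 4.5]
opening: 0.014
gripper_force: 25.0
```

Touched down. Release, then go to the probe cover.

{"api": "apply_moves", "payload": {"targets": "0 0 0 0 0 0 -0.6;0 0 0 0 0 0 -0.2;0 0 0 0 0 0 0.06;0 0 0 0 0 0 0.06;0 0 0 0 0 0 0.06;0 0 -2 0 0 0 0.06;0 0 -3 0 0 0 0.06;0 0 -3.5 0 0 0 0.06;0 0 -3.5 0 0 0 0.06;0 0 -3.5 0 0 0 0.06;0 0 -3.5 0 0 0 0.06"}}

```text
t: 9.22
tcp_pos: [0.4667, -0.3823, 0.2413]
eef_rot: [-2.086, -2.349, -0.0]
contact_force: [0.3, -0.5, 0.3]
opening: 0.0499
gripper_force: 0.0
```

{"api": "apply_moves", "payload": {"targets": "0 0 -3.5 0 0 3.2 0.06;0 0 -3.5 0 0 3.2 0.06;0 0 -3 0 0 3.2 0.06;0 0 0 0 0 0 0.06;3.5 -0.1 0 0 0 0 0.06;3.5 -0.2 0 0 0 0 0.06;3.5 -0.1 0 0 0 0 0.06;3.5 -0.2 0 0 0 0 0.06;3.5 -0.1 0 0 0 0 0.06;3.5 -0.2 0 0 0 0 0.06;3.5 -0.1 0 0 0 0 0.06;3.5 -0.2 0 0 0 0 0.06"}}

```text
t: 10.22
tcp_pos: [0.4684, -0.1006, 0.3393]
eef_rot: [2.275, 2.166, -0.0]
contact_force: [0.3, -0.6, -0.0]
opening: 0.05
gripper_force: 0.0
```

{"api": "apply_moves", "payload": {"targets": "3.5 -0.1 0 0 0 0 0.06;3.5 -0.2 0 0 0 0 0.06;3.5 -0.1 0 0 0 0 0.06;3.5 -0.2 0 0 0 0 0.06;3.5 -0.1 0 0 0 0 0.06;3.5 -0.2 0 0 0 0 0.06;3.5 0 0 0 0 0 0.06;0 0 0 0 0 0 0.06;0 0 0 0 0 0 0.06"}}

```text
t: 10.97
tcp_pos: [0.4716, 0.1445, 0.3392]
eef_rot: [-2.271, -2.169, -0.0]
contact_force: [-0.5, -1.2, 0.5]
opening: 0.0499
gripper_force: 0.0
```

```bash
python3 -c "
from hd import *
handle('w5',.174,(.4734,.1458,.174))"
```

```text
tcp [0.4718 0.143  0.3392] yaw 87.24
pred [316 185] thr 160.0
[349.78666667 158.04      ] [67, 6, 23, 26, 375] depth rect None med None
[313.77990251 207.78702662] [0, 28, 90, 62, 2667] depth rect ((0.4739958643913269, 0.14573417603969574), (0.02985530160367489, 0.01298537477850914), 87.26069641113281) med [0.4739 0.1466 0.1736]
```

{"api": "apply_moves", "payload": {"targets": "0.3 0.2 3.5 0 0 0.2 0.06;0 0 3.5 0 0 0 0.06;0 0 3.5 0 0 0 0.06;0 0 3 0 0 0 0.06;0 0 2 0 0 0 0.06;0 0 1 0 0 0 0.06;0 0 0 0 0 0 0.06"}}

```text
t: 11.6
tcp_pos: [0.4734, 0.1444, 0.1729]
eef_rot: [-2.28, -2.159, 0.004]
contact_force: [-0.4, -0.1, 0.0]
opening: 0.05
gripper_force: 0.0
```

{"api": "apply_moves", "payload": {"targets": "0 0 0 0 0 0 -0.4;0 0 0 0 0 0 -0.6;0 0 0 0 0 0 -1;0 0 0 0 0 0 -1;0 0 0 0 0 0 -1;0 0 0 0 0 0 -1;0 0 0 0 0 0 -1", "grip_force": 25}}

```text
t: 12.18
tcp_pos: [0.4742, 0.1458, 0.1748]
eef_rot: [2.279, 2.161, 0.0]
contact_force: [-1.4, -0.9, 6.2]
opening: 0.0138
gripper_force: 25.0
```

```bash
python3 -c "
from h import *
s=robot.read_state();T=T_tool(s);print(T.round(4),np.degrees(np.arctan2(T[1,0],T[0,0])),s['opening'],s['gripper_force'],s['contact_force'],s['t'])"
```

```text
[[ 5.310e-02  9.986e-01  4.000e-04  4.742e-01]
 [ 9.986e-01 -5.310e-02 -0.000e+00  1.458e-01]
 [ 0.000e+00  4.000e-04 -1.000e+00  1.748e-01]
 [ 0.000e+00  0.000e+00  0.000e+00  1.000e+00]] 86.95431597098464 0.013836205692923011 24.997577369213104 [-1.37986391 -0.86606906  6.19652784] 12.1833
```

{"api": "apply_moves", "payload": {"targets": "0 0 -1 0 0 0 -1;0 0 -3 0 0 0 -1;0 0 -3.5 0 0 0 -1;0 0 -3.5 0 0 0 -1;0 0 -3.5 0 0 0 -1;0 0 -3 0 0 0 -1;0 0 0 0 0 0 -1"}}

```text
t: 12.77
tcp_pos: [0.4753, 0.1468, 0.3554]
eef_rot: [2.276, 2.159, 0.009]
contact_force: [0.6, -0.7, -2.1]
opening: 0.0138
gripper_force: 25.0
```

{"api": "apply_moves", "payload": {"targets": "-2 0 0 0 0 0 -1;-3.5 0 0 0 0 0 -1;-3.5 0 0 0 0 0 -1;-3.5 0 0 0 0 0 -1;-3.5 0 0 0 0 0 -1;-3.5 0 0 0 0 0 -1;-3.5 0 0 0 0 0 -1;-3.5 0 0 0 0 0 -1;-3.5 0 0 0 0 0 -1;-3.5 0 0 0 0 0 -1;-3.5 0 0 0 0 0 -1;-3 -0.1 0 0 0 0 -1"}}

```text
t: 13.77
tcp_pos: [0.4512, -0.2557, 0.3494]
eef_rot: [-2.28, -2.161, 0.0]
contact_force: [0.4, -0.5, -2.4]
opening: 0.0135
gripper_force: 25.0
```

{"api": "apply_moves", "payload": {"targets": "0 0 0 0 0 -3 -1;0 0 0 0 0 -3.5 -1;0 0 0 0 0 -3.2 -1;0 0 0 0 0 0 -1;0 0 0 0 0 0 -1"}}

```text
t: 14.18
tcp_pos: [0.4518, -0.2534, 0.3494]
eef_rot: [-2.09, -2.345, -0.0]
contact_force: [-1.0, 0.5, -2.3]
opening: 0.0137
gripper_force: 25.0
```

```bash
python3 -c "
from h import *
s=robot.read_state();T=T_tool(s);print(T.round(4),np.degrees(np.arctan2(T[1,0],T[0,0])),s['opening'],s['contact_force'],s['t'])"
```

```text
[[-1.145e-01  9.934e-01 -2.000e-04  4.518e-01]
 [ 9.934e-01  1.145e-01  4.000e-04 -2.534e-01]
 [ 4.000e-04 -1.000e-04 -1.000e+00  3.494e-01]
 [ 0.000e+00  0.000e+00  0.000e+00  1.000e+00]] 96.57372785163213 0.01369027861969339 [-0.96566031  0.52482298 -2.25100994] 14.1833
```

{"api": "apply_moves", "payload": {"targets": "0 0 3.5 0 0 0 -1;0 0 3.5 0 0 0 -1;0 0 3.5 0 0 0 -1;0 0 3.5 0 0 0 -1;0 0 3.5 0 0 0 -1;0 0 3.5 0 0 0 -1;0 0 3.5 0 0 0 -1;0 0 2.5 0 0 0 -1;0 0 1.5 0 0 0 -1;0 0 0.8 0 0 0 -1;0 0 0.2 0 0 0 -1;0 0 0 0 0 0 -1"}}

```text
t: 15.18
tcp_pos: [0.4521, -0.2536, 0.0547]
eef_rot: [-2.089, -2.346, -0.0]
contact_force: [-0.6, -0.5, -2.5]
opening: 0.0136
gripper_force: 25.0
```

{"api": "apply_moves", "payload": {"targets": "0 0 0.1 0 0 0 -1;0 0 0 0 0 0 -1;0 0 0 0 0 0 -1"}}

```text
t: 15.43
tcp_pos: [0.4523, -0.2539, 0.0543]
eef_rot: [2.088, 2.345, 0.0]
contact_force: [0.0, -0.4, -2.5]
opening: 0.0135
gripper_force: 25.0
```

{"api": "apply_moves", "payload": {"targets": "0 0 0.1 0 0 0 -1;0 0 0.1 0 0 0 -1;0 0 0 0 0 0 -1"}}

```text
t: 15.68
tcp_pos: [0.4522, -0.2538, 0.052]
eef_rot: [2.088, 2.346, -0.0]
contact_force: [-1.4, 0.8, 7.4]
opening: 0.0139
gripper_force: 25.0
```

{"api": "apply_moves", "payload": {"targets": "0 0 0.1 0 0 0 -1;0 0 0 0 0 0 -1"}}

```text
t: 15.85
tcp_pos: [0.4523, -0.254, 0.0516]
eef_rot: [2.088, 2.346, -0.001]
contact_force: [-6.1, 2.5, 23.9]
opening: 0.0136
gripper_force: 25.0
```

Down (contact). Release and go over the bottle with the tool turned 90°.

{"api": "apply_moves", "payload": {"targets": "0 0 -0.1 0 0 0 -1;0 0 0 0 0 0 -0.5;0 0 0 0 0 0 -0.1;0 0 0 0 0 0 0.06;0 0 0 0 0 0 0.06;0 0 0 0 0 0 0.06;0 0 -2 0 0 0 0.06;0 0 -3 0 0 0 0.06;0 0 -3.5 0 0 0 0.06;0 0 -3.5 0 0 0 0.06;0 0 -3.5 0 0 0 0.06;0 0 -3.5 0 0 0 0.06"}}

```text
t: 16.85
tcp_pos: [0.4515, -0.2534, 0.2432]
eef_rot: [-2.088, -2.347, -0.0]
contact_force: [0.1, -0.2, 0.1]
opening: 0.0498
gripper_force: 0.0
```

{"api": "apply_moves", "payload": {"targets": "0 0 -3.5 0 0 0 0.3;0 0 -3.5 0 0 0 0.6;0 0 -3 0 0 0 1;3.3 0.6 0 0 0 0 1;3.3 0.6 0 0 0 0 1;3.4 0.6 0 0 0 0 1;3.4 0.6 0 0 0 0 1;3.4 0.6 0 0 0 0 1;3.4 0.6 0 0 0 0 1;3.4 0.6 0 0 0 0 1;3.4 0.5 0 0 0 0 1;3.4 0.5 0 0 0 0 1"}}

```text
t: 17.85
tcp_pos: [0.4679, 0.056, 0.3415]
eef_rot: [2.088, 2.346, -0.0]
contact_force: [0.4, -1.0, -0.0]
opening: 0.0939
gripper_force: 0.0
```

{"api": "apply_moves", "payload": {"targets": "3 0.5 0 0 0 0 1;0 0 0 0 0 -6.8 1;0 0 0 0 0 -6.8 1;0 0 0 0 0 -6.8 1;0 0 0 0 0 -6.8 1;0 0 0 0 0 -6.8 1;0 0 0 0 0 -6.8 1;0 0 0 0 0 -6.7 1;0 0 0 0 0 -6.7 1;0 0 0 0 0 -6.7 1;0 0 0 0 0 -6.7 1;0 0 0 0 0 -6.7 1"}}

```text
t: 18.85
tcp_pos: [0.4696, 0.0847, 0.3414]
eef_rot: [-0.238, -3.132, 0.0]
contact_force: [-0.2, 0.1, -0.5]
opening: 0.0942
gripper_force: 0.0
```

{"api": "apply_moves", "payload": {"targets": "0 0 0 0 0 -6.5 1;0 0 0 0 0 0 1;0 0 0 0 0 0 1"}}

```text
t: 19.1
tcp_pos: [0.4697, 0.0847, 0.3414]
eef_rot: [-0.075, -3.141, -0.0]
contact_force: [0.9, 0.1, 0.4]
opening: 0.094
gripper_force: 0.0
```

```bash
python3 - <<'E'
from h import *
s=robot.read_state();T=T_tool(s);print(T.round(4),np.degrees(np.arctan2(T[1,0],T[0,0])),s['opening'],s['contact_force'],s['t'],s['joint_positions'].round(2))
im,d,c=cam('wrist');save('w6',im);X=cloud(c,d);k=(abs(X[...,2]-.158)<.006)&(im.min(2)>140)&(np.hypot(X[...,0]-.4705,X[...,1]-.084)<.05)
p=X[k];print(k.sum(),cv2.minEnclosingCircle(p[:,:2].astype(np.float32)),np.median(p,0))
E
```

```text
[[-9.988e-01  4.800e-02 -2.000e-04  4.697e-01]
 [ 4.800e-02  9.988e-01  0.000e+00  8.470e-02]
 [ 2.000e-04  0.000e+00 -1.000e+00  3.414e-01]
 [ 0.000e+00  0.000e+00  0.000e+00  1.000e+00]] 177.24783815248603 0.09402068962822996 [0.90073017 0.11181573 0.35204381] 19.1 [ 0.53  0.1  -0.82  1.8   0.08  1.28  1.21]
1542 ((0.4714599847793579, 0.08438408374786377), 0.0240556038916111) [0.47081208 0.08424471 0.15683555]
```

View pics/w6.png

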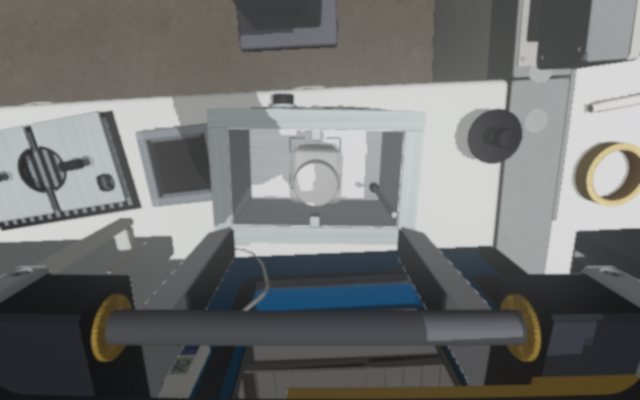

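Covers lie on the mat at (50,170). The open bath shows the bottle cap at (317,183), centred and aligned; plug at (497,135), tape (615,172). Descending.

{"api": "apply_moves", "payload": {"targets": "-0.2 0 3.5 0 0 0 1;0 0 3.5 0 0 0 1;0 0 3.5 0 0 0 1;0 0 3.5 0 0 0 1;0 0 2.5 0 0 0 1;0 0 1.5 0 0 0 1;0 0 0 0 0 0 1"}}

```text
t: 19.73
tcp_pos: [0.4702, 0.0845, 0.1588]
eef_rot: [-0.074, -3.136, -0.0]
contact_force: [-0.1, -0.7, -0.3]
opening: 0.0939
gripper_force: 0.0
```

{"api": "apply_moves", "payload": {"targets": "0 0 0 0 0 0 0.5;0 0 0 0 0 0 0.2;0 0 0 0 0 0 -0.2;0 0 0 0 0 0 -0.2;0 0 0 0 0 0 -0.2;0 0 0 0 0 0 -0.2", "grip_force": 25}}

```text
t: 20.23
tcp_pos: [0.472, 0.0846, 0.1619]
eef_rot: [0.07, 3.14, -0.0]
contact_force: [-0.3, -0.3, -0.2]
opening: 0.0575
gripper_force: 0.0
```

{"api": "apply_moves", "payload": {"targets": "0 0 -1 0 0 0 -0.2;0 0 -2 0 0 0 -0.2;0 0 -3 0 0 0 -0.2;0 0 -3 0 0 0 -0.2;0 0 -3 0 0 0 -0.2;0 0 -3 0 0 0 -0.2;0 0 -2 0 0 0 -0.2;0 0 0 0 0 0 -0.2;0 0 0 0 0 0 -0.2"}}

```text
t: 20.98
tcp_pos: [0.4719, 0.0848, 0.3327]
eef_rot: [0.07, 3.139, -0.0]
contact_force: [0.1, -0.2, -0.1]
opening: 0.0378
gripper_force: 0.0
```

```bash
python3 - <<'E'
from h import *
s=robot.read_state();T=T_tool(s);print(T.round(4),np.degrees(np.arctan2(T[1,0],T[0,0])),s['opening'],s['contact_force'],s['t'])
im,d,c=cam('wrist');save('w7',im);np.savez('w7',im=im,d=d,**c)
f=np.load('w2.npz')
E
```

```text
[[-9.990e-01  4.440e-02  2.100e-03  4.719e-01]
 [ 4.440e-02  9.990e-01 -3.000e-04  8.480e-02]
 [-2.100e-03 -2.000e-04 -1.000e+00  3.327e-01]
 [ 0.000e+00  0.000e+00  0.000e+00  1.000e+00]] 177.4577884113755 0.037818654500264795 [ 0.1065881  -0.21660927 -0.05982951] 20.9833
```

View pics/w7.png

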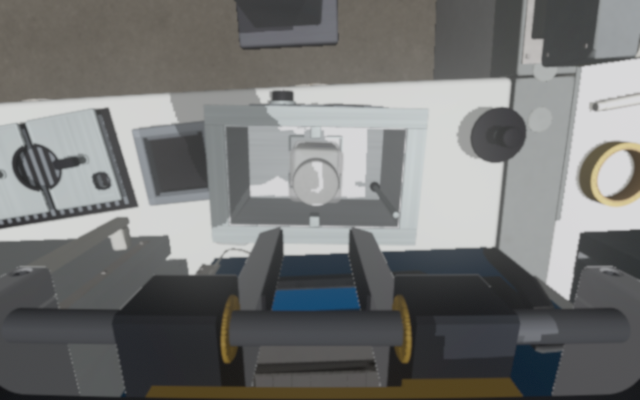

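Closing was too short, so the gripper lifted empty; the bottle stands undisturbed at (317,180). Repeating with a longer close.

{"api": "apply_moves", "payload": {"targets": "0 0 0 0 0 0 0.9;0 0 0 0 0 0 0.9;0 0 0 0 0 0 0.9;0 0 0 0 0 0 0.9;0 0 3.5 0 0 0 0.9;0 0 3.5 0 0 0 0.9;0 0 3.5 0 0 0 0.9;0 0 3 0 0 0 0.9;0 0 2.5 0 0 0 0.9;0 0 1.1 0 0 0 0.9;0 0 0 0 0 0 0.5;0 0 0 0 0 0 0.2"}}

```text
t: 22.03
tcp_pos: [0.472, 0.085, 0.161]
eef_rot: [-0.069, -3.141, -0.001]
contact_force: [-0.6, 0.1, -0.1]
opening: 0.0798
gripper_force: 0.0
```

{"api": "apply_moves", "payload": {"targets": "0 0 0 0 0 0 -0.2;0 0 0 0 0 0 -0.2;0 0 0 0 0 0 -0.2;0 0 0 0 0 0 -0.2;0 0 0 0 0 0 -0.2;0 0 0 0 0 0 -0.2;0 0 0 0 0 0 -0.2;0 0 0 0 0 0 -0.2;0 0 0 0 0 0 -0.2;0 0 0 0 0 0 -0.2", "grip_force": 25}}

```text
t: 22.87
tcp_pos: [0.4721, 0.0847, 0.161]
eef_rot: [0.07, 3.14, -0.0]
contact_force: [-0.8, -1.3, 7.0]
opening: 0.0475
gripper_force: 25.0
```

{"api": "apply_moves", "payload": {"targets": "0 0 -1 0 0 0 -0.2;0 0 -2 0 0 0 -0.2;0 0 -3 0 0 0 -0.2;0 0 -3 0 0 0 -0.2;0 0 -3 0 0 0 -0.2;0 0 -3 0 0 0 -0.2;0 0 -3 0 0 0 -0.2;0 0 -2 0 0 0 -0.2;0 0 0 0 0 0 -0.2"}}

```text
t: 23.62
tcp_pos: [0.4726, 0.0853, 0.3647]
eef_rot: [0.069, 3.136, 0.0]
contact_force: [0.1, 0.1, -1.4]
opening: 0.0474
gripper_force: 25.0
```

{"api": "apply_moves", "payload": {"targets": "-0.2 -1.5 0 0 0 0 -0.2;0 -2.5 0 0 0 0 -0.2;0 -3 0 0 0 0 -0.2;0 -3 0 0 0 0 -0.2;0 -3 0 0 0 0 -0.2;0 -3 0 0 0 0 -0.2;0 -2.2 0 0 0 0 -0.2;0 -1.2 0 0 0 0 -0.2;0 0 0 0 0 0 -0.2;0 0 0 0 0 0 -0.2"}}

```text
t: 24.45
tcp_pos: [0.4651, -0.1087, 0.3603]
eef_rot: [-0.07, -3.14, -0.001]
contact_force: [-0.2, 0.8, -1.7]
opening: 0.0475
gripper_force: 25.0
```

```bash
python3 - <<'E'
from h import *
s=robot.read_state();T=T_tool(s);print(T.round(4),np.degrees(np.arctan2(T[1,0],T[0,0])),s['opening'],s['contact_force'],s['t'])
im,d,c=cam('wrist');save('w8',im);np.savez('w8',im=im,d=d,**c)
E
```

```text
[[-9.990e-01  4.430e-02 -4.000e-04  4.651e-01]
 [ 4.430e-02  9.990e-01  6.000e-04 -1.087e-01]
 [ 4.000e-04  6.000e-04 -1.000e+00  3.603e-01]
 [ 0.000e+00  0.000e+00  0.000e+00  1.000e+00]] 177.45996719218343 0.04749524132711813 [-0.15866245  0.79047793 -1.72827204] 24.45
```

View pics/w8.png

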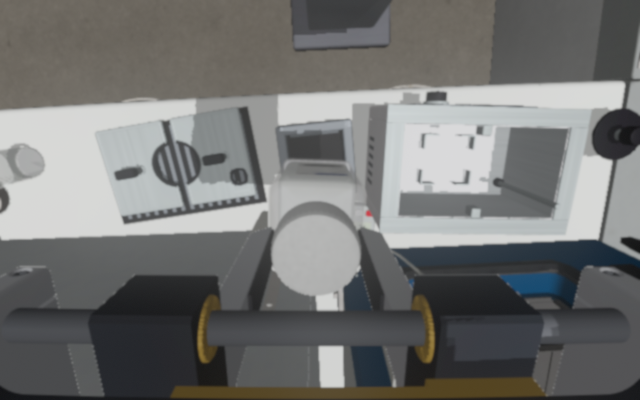

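Bottle held upright; block front corners visible at (278,123) and (352,119); both covers lie flat on the mat.

```bash
python3 - <<'E'
from h import *
f=np.load('w8.npz'); q=onz(f,[(278,123),(352,119)],.03); print(q.round(4),np.linalg.norm(q[1]-q[0])); m=q.mean(0);e=(q[1]-q[0])[:2];e/=np.linalg.norm(e)
print('block centre',m[:2]+.055*np.array([e[1],-e[0]]), np.degrees(np.arctan2(-e[0],e[1])))
E
```

```text
[[ 0.4074 -0.1594  0.03  ]
 [ 0.4065 -0.0543  0.03  ]] 0.10510194778297416
block centre [ 0.46193653 -0.10637287] 0.524483623551536
```

{"api": "apply_moves", "payload": {"targets": "0.1 0 2 0 0 -1.5 -0.2;0 0 3 0 0 -1.5 -0.2;0 0 3 0 0 0 -0.2;0 0 3 0 0 0 -0.2;0 0 3 0 0 0 -0.2;0 0 3 0 0 0 -0.2;0 0 1.5 0 0 0 -0.2;0 0 1 0 0 0 -0.2;0 0 0.5 0 0 0 -0.2;0 0 0 0 0 0 -0.2;0 0 0.2 0 0 0 -0.2;0 0 0 0 0 0 -0.2"}}

```text
t: 25.5
tcp_pos: [0.4647, -0.1091, 0.1592]
eef_rot: [-0.013, 3.14, -0.001]
contact_force: [-0.1, -0.5, -1.5]
opening: 0.0478
gripper_force: 25.0
```

{"api": "apply_moves", "payload": {"targets": "0 0 0.2 0 0 0 -0.2;0 0 0 0 0 0 -0.2"}}

```text
t: 25.67
tcp_pos: [0.4643, -0.1093, 0.1567]
eef_rot: [-0.012, 3.141, -0.001]
contact_force: [-0.5, 0.1, -0.9]
opening: 0.0476
gripper_force: 25.0
```

{"api": "apply_moves", "payload": {"targets": "0 0 0.1 0 0 0 -0.2;0 0 0.1 0 0 0 -0.2;0 0 0 0 0 0 -0.2"}}

```text
t: 25.92
tcp_pos: [0.4646, -0.1093, 0.155]
eef_rot: [-0.012, 3.141, -0.001]
contact_force: [-2.5, 0.2, 7.6]
opening: 0.0477
gripper_force: 25.0
```

{"api": "apply_moves", "payload": {"targets": "0 0 0 0 0 0 0.3;0 0 0 0 0 0 0.6;0 0 0 0 0 0 0.8;0 0 0 0 0 0 0.8;0 0 0 0 0 0 0.8;0 0 0 0 0 0 0.8;0 0 -2 0 0 0 0.8;0 0 -3 0 0 0 0.8;0 0 -3.5 0 0 0 0.8;0 0 -4 0 0 0 0.8;0 0 -4 0 0 0 0.8;0 0 -4 0 0 0 0.8"}}

```text
t: 26.92
tcp_pos: [0.4637, -0.1089, 0.3615]
eef_rot: [-0.013, 3.142, -0.0]
contact_force: [0.3, -0.7, 0.3]
opening: 0.085
gripper_force: 0.0
```

{"api": "apply_moves", "payload": {"targets": "0.3 -2.9 0 0 0 0 0.6;0.3 -2.9 0 0 0 0 0.4;0.3 -2.9 0 0 0 0 0.06;0.3 -2.9 0 0 0 0 0.06;0 -2.9 0 0 0 0 0.06;0 0 0 0 0 0 0.06"}}

```text
t: 27.42
tcp_pos: [0.452, -0.2596, 0.3587]
eef_rot: [0.003, -3.141, 0.0]
contact_force: [0.3, -0.5, 0.7]
opening: 0.0506
gripper_force: 0.0
```

{"api": "apply_moves", "payload": {"targets": "0 0 0 0 0 7 0.06;0 0 0 0 0 7 0.06;0 0 0 0 0 7 0.06;0 0 0 0 0 7 0.06;0 0 0 0 0 7 0.06;0 0 0 0 0 7 0.06;0 0 0 0 0 7 0.06;0 0 0 0 0 7 0.06;0 0 0 0 0 7 0.06;0 0 0 0 0 7 0.06;0 0 0 0 0 7 0.06;0 0 0 0 0 7 0.06"}}

```text
t: 28.42
tcp_pos: [0.4533, -0.254, 0.3594]
eef_rot: [-2.099, -2.337, 0.0]
contact_force: [-0.4, 0.4, -0.5]
opening: 0.0501
gripper_force: 0.0
```

{"api": "apply_moves", "payload": {"targets": "0 0 0 0 0 0 0.06;0 0 0 0 0 0 0.06"}}

```text
t: 28.58
tcp_pos: [0.4534, -0.254, 0.3594]
eef_rot: [-2.088, -2.347, 0.0]
contact_force: [-0.6, 0.4, -0.2]
opening: 0.0503
gripper_force: 0.0
```

```bash
python3 -c "
from hd import *
handle('w9',.052,(.4523,-.254,.052)); print(robot.read_state()['joint_positions'].round(2))"
```

```text
tcp [ 0.4534 -0.2541  0.3594] yaw 96.74
pred [314 164] thr 149.0
[315. 127.] [3, 5, 87, 7, 609] depth rect None med None
[338.09322034 144.47881356] [61, 17, 18, 18, 236] depth rect None med None
[314.54326923 162.96634615] [41, 33, 10, 23, 208] depth rect ((0.4520266652107239, -0.2536378800868988), (0.012668587267398834, 0.02964143268764019), 6.795432090759277) med [ 0.4521 -0.2527  0.0508]
[312.622 196.477] [1, 60, 89, 30, 2000] depth rect None med None
[ 0.84  0.15 -0.43  1.69  0.06  1.32  0.51]
```

View pics/w9.png

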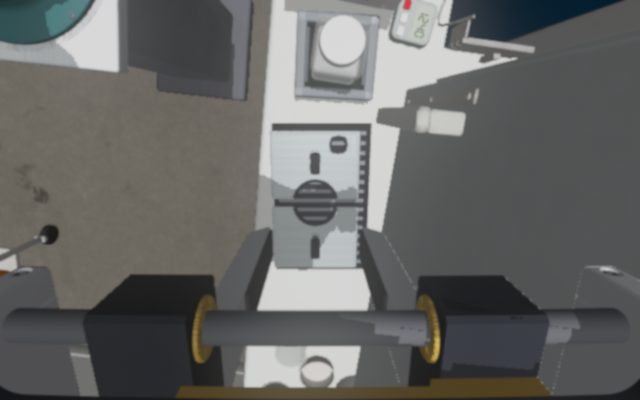

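Bottle stands in the pocket at (340,50), and the covers are at (315,163) and (316,245) as laid. Grasping the probe cover.

{"api": "apply_moves", "payload": {"targets": "0 -0.1 3.5 0 0 0 0.06;0 0 3.5 0 0 0 0.06;0 0 3.5 0 0 0 0.06;0 0 3.5 0 0 0 0.06;0 0 3.5 0 0 0 0.06;0 0 3.5 0 0 0 0.06;0 0 3.5 0 0 0 0.06;0 0 3.5 0 0 0 0.06;0 0 2 0 0 0 0.06;0 0 0.7 0 0 0 0.06;0 0 0 0 0 0 0.06;0 0 0 0 0 0 0.06"}}

```text
t: 29.63
tcp_pos: [0.4528, -0.2545, 0.0533]
eef_rot: [2.09, 2.344, 0.0]
contact_force: [-0.1, -0.6, 0.3]
opening: 0.0497
gripper_force: 0.0
```

{"api": "apply_moves", "payload": {"targets": "0 0 0 0 0 0 -0.4;0 0 0 0 0 0 -0.6;0 0 0 0 0 0 -1;0 0 0 0 0 0 -1;0 0 0 0 0 0 -1;0 0 0 0 0 0 -1;0 0 0 0 0 0 -1;0 0 0 0 0 0 -1", "grip_force": 25}}

```text
t: 30.3
tcp_pos: [0.4524, -0.2545, 0.0526]
eef_rot: [2.093, 2.343, -0.0]
contact_force: [-0.9, -0.2, 5.1]
opening: 0.0139
gripper_force: 25.0
```

```bash
python3 -c "
from h import *
s=robot.read_state();T=T_tool(s);print(T.round(4),np.degrees(np.arctan2(T[1,0],T[0,0])),s['opening'],s['contact_force'],s['t'])"
```

```text
[[-1.125e-01  9.937e-01  2.000e-04  4.524e-01]
 [ 9.937e-01  1.125e-01 -1.000e-04 -2.545e-01]
 [-2.000e-04  1.000e-04 -1.000e+00  5.260e-02]
 [ 0.000e+00  0.000e+00  0.000e+00  1.000e+00]] 96.45949174604081 0.013913269496012964 [-0.92100373 -0.22907533  5.12197053] 30.3
```

{"api": "apply_moves", "payload": {"targets": "0 0 -1 0 0 0 -1;0 0 -3 0 0 0 -1;0 0 -3.5 0 0 0 -1;0 0 -3.5 0 0 0 -1;0 0 -3.5 0 0 0 -1;0 0 -3.5 0 0 0 -1;0 0 -3.5 0 0 0 -1;0 0 -3.5 0 0 0 -1;0 0 -3 0 0 0 -1;0 0 -2 0 0 0 -1;0 0 0 0 0 0 -1"}}

```text
t: 31.22
tcp_pos: [0.4532, -0.2545, 0.357]
eef_rot: [2.089, 2.339, 0.001]
contact_force: [0.7, 0.6, -1.5]
opening: 0.0138
gripper_force: 25.0
```

{"api": "apply_moves", "payload": {"targets": "0 0 0 0 0 3.2 -1;0 0 0 0 0 3.2 -1;0 0 0 0 0 3.1 -1;0 0 0 0 0 0 -1;3.4 0 0 0 0 0 -1;3.5 0 0 0 0 0 -1;3.5 0 0 0 0 0 -1;3.5 0 0 0 0 0 -1;3.5 0 0 0 0 0 -1;3.5 0 0 0 0 0 -1;3.5 0 0 0 0 0 -1;3.5 0 0 0 0 0 -1"}}

```text
t: 32.22
tcp_pos: [0.4664, 0.026, 0.3522]
eef_rot: [-2.277, -2.164, 0.001]
contact_force: [1.4, 0.1, -1.7]
opening: 0.0138
gripper_force: 25.0
```

{"api": "apply_moves", "payload": {"targets": "3.5 0 0 0 0 0 -1;3.5 0 0 0 0 0 -1;3 0 0 0 0 0 -1;2 0 0 0 0 0 -1;0 0 0 0 0 0 -1;0 0 0 0 0 0 -1;0 0 0 0 0 0 -1"}}

```text
t: 32.8
tcp_pos: [0.4733, 0.1434, 0.3521]
eef_rot: [-2.278, -2.162, 0.001]
contact_force: [-0.3, -0.1, -2.6]
opening: 0.0134
gripper_force: 25.0
```

```bash
cat > st.py <<'E'
from h import *
import sys
P=[]
s=robot.read_state();T=T_tool(s);yaw=np.degrees(np.arctan2(T[1,0],T[0,0]));print(T[:3,3].round(4),'z',T[:3,2].round(4),yaw.round(2),s['opening'].round(4),s['contact_force'].round(1),s['t'])
if len(sys.argv)>1:
    t=np.array(sys.argv[1:5],float); print('tool shift cm',(T[:3,:3].T@(t[:3]-T[:3,3])*100).round(2),'tool z turn',round(yaw-t[3],2))
E
python3 st.py .4742 .1453 .175 86.95
```

```text
Traceback (most recent call last):
  File "st.py", line 4, in <module>
    s=robot.read_state();T=T_tool(s);yaw=np.degrees(np.arctan2(T[1,0],T[0,0]));print(T[:3,3].round(4),'z',T[:3,2].round(4),yaw.round(2),s['opening'].round(4),s['contact_force'].round(1),s['t'])
                                                                                                                                        ^^^^^^^^^^^^^^^^^^
AttributeError: 'float' object has no attribute 'round'
```

{"api": "apply_moves", "payload": {"targets": "0.2 0.1 3 0 0 0 -1;0 0 3.5 0 0 0 -1;0 0 3.5 0 0 0 -1;0 0 3 0 0 0 -1;0 0 1.5 0 0 0 -1;0 0 0 0 0 0 -1;0 0 0 0 0 0 -1"}}

```text
t: 33.38
tcp_pos: [0.4746, 0.1452, 0.2076]
eef_rot: [-2.28, -2.161, 0.001]
contact_force: [0.4, 0.6, -2.2]
opening: 0.0135
gripper_force: 25.0
```

```bash
sed -i "s/s\['opening'\].round(4)/round(float(s['opening']),4)/" st.py; python3 st.py .4742 .1453 .175 86.95
```

```text
[0.4746 0.1452 0.2076] z [-1.1e-03 -1.0e-04 -1.0e+00] 86.93 0.0135 [ 0.4  0.6 -2.2] 33.3833
tool shift cm [ 0.01 -0.03  3.26] tool z turn -0.02
```

{"api": "apply_moves", "payload": {"targets": "0 0 1 0 0 0 -1;0 0 1 0 0 0 -1;0 0 0 0 0 0 -1;0 0 0.3 0 0 0 -1;0 0 0.3 0 0 0 -1;0 0 0 0 0 0 -1"}}

```text
t: 33.88
tcp_pos: [0.4745, 0.146, 0.1812]
eef_rot: [-2.279, -2.162, 0.0]
contact_force: [0.1, 0.5, -1.6]
opening: 0.0135
gripper_force: 25.0
```

{"api": "apply_moves", "payload": {"targets": "0 0 0.3 0 0 0 -1;0 0 0.2 0 0 0 -1;0 0 0 0 0 0 -1"}}

```text
t: 34.13
tcp_pos: [0.4745, 0.1459, 0.1761]
eef_rot: [-2.279, -2.162, 0.0]
contact_force: [-1.3, 0.8, -2.0]
opening: 0.0137
gripper_force: 25.0
```

```bash
python3 st.py .4742 .1453 .175 86.95
```

```text
[0.4745 0.1459 0.1761] z [-4.e-04 -0.e+00 -1.e+00] 86.96 0.0137 [-1.3  0.8 -2. ] 34.1333
tool shift cm [-0.06 -0.02  0.11] tool z turn 0.01
```

{"api": "apply_moves", "payload": {"targets": "0 0 0.1 0 0 0 -1;0 0 0.1 0 0 0 -1;0 0 0 0 0 0 -1;0 0 0 0 0 0 -1"}}

```text
t: 34.47
tcp_pos: [0.4746, 0.1461, 0.1753]
eef_rot: [2.279, 2.161, -0.0]
contact_force: [-8.1, -3.2, 18.8]
opening: 0.0139
gripper_force: 25.0
```

Seated at the same height as before. Release and fetch the plain cover.

{"api": "apply_moves", "payload": {"targets": "0 0 -0.1 0 0 0 -1;0 0 0 0 0 0 -0.5;0 0 0 0 0 0 -0.1;0 0 0 0 0 0 0.06;0 0 0 0 0 0 0.06;0 0 0 0 0 0 0.06;0 0 -2 0 0 0 0.06;0 0 -3 0 0 0 0.06;0 0 -3.5 0 0 0 0.06;0 0 -3.5 0 0 0 0.06;0 0 -3.5 0 0 0 0.06;0 0 -3 0 0 0 0.06"}}

```text
t: 35.47
tcp_pos: [0.4744, 0.1462, 0.3629]
eef_rot: [2.279, 2.162, 0.002]
contact_force: [-0.1, -0.4, -0.8]
opening: 0.0498
gripper_force: 0.0
```

{"api": "apply_moves", "payload": {"targets": "-3.5 0.1 0 0 0 0 0.06;-3.5 0.1 0 0 0 0 0.06;-3.5 0.1 0 0 0 0 0.06;-3.5 0.2 0 0 0 0 0.06;-3.5 0.1 0 0 0 0 0.06;-3.5 0.2 0 0 0 0 0.06;-3.5 0.1 0 0 0 0 0.06;-3.5 0.2 0 0 0 0 0.06;-3.5 0.1 0 0 0 0 0.06;-3.5 0.2 0 0 0 0 0.06;-3.5 0.1 0 0 0 0 0.06;-3.5 0.2 0 0 0 0 0.06"}}

```text
t: 36.47
tcp_pos: [0.4688, -0.2761, 0.3604]
eef_rot: [2.28, 2.162, -0.0]
contact_force: [0.3, 0.0, -0.1]
opening: 0.0496
gripper_force: 0.0
```

{"api": "apply_moves", "payload": {"targets": "-3.5 0.1 0 0 0 0 0.06;-3.5 0.1 0 0 0 0 0.06;-3.5 0.1 0 0 0 0 0.06;0 0 0 0 0 -3.2 0.06;0 0 0 0 0 -3.2 0.06;0 0 0 0 0 -3.3 0.06;0 0 0 0 0 0 0.06;0 0 0 0 0 0 0.06"}}

```text
t: 37.13
tcp_pos: [0.4667, -0.3793, 0.3603]
eef_rot: [-2.09, -2.345, -0.0]
contact_force: [0.7, -0.2, 0.3]
opening: 0.0499
gripper_force: 0.0
```

```bash
python3 -c "
from hd import *
handle('w10',.052,(.4671,-.3827,.052))"; python3 st.py .4671 -.3827 .051 96.67
```

```text
tcp [ 0.4667 -0.3793  0.3604] yaw 96.54
pred [315 166] thr 163.0
[315.73891129 129.70665323] [3, 0, 87, 24, 992] depth rect None med None
[315.45412844 165.55045872] [40, 34, 11, 22, 218] depth rect ((0.4671260714530945, -0.3823417127132416), (0.012747339904308319, 0.028244618326425552), 6.690357685089111) med [ 0.467  -0.3821  0.0509]
[307.76197605 197.21457086] [0, 52, 90, 38, 2004] depth rect None med None
[ 0.4667 -0.3793  0.3604] z [-1.e-04  1.e-04 -1.e+00] 96.54 0.0501 [ 0.6 -0.3  0.1] 37.1833
tool shift cm [-0.35  0.   30.94] tool z turn -0.13
```

{"api": "apply_moves", "payload": {"targets": "-0.35 0 3.5 0 0 -0.1 0.06;0 0 3.5 0 0 0 0.06;0 0 3.5 0 0 0 0.06;0 0 3.5 0 0 0 0.06;0 0 3.5 0 0 0 0.06;0 0 3.5 0 0 0 0.06;0 0 3.5 0 0 0 0.06;0 0 3.5 0 0 0 0.06;0 0 2 0 0 0 0.06;0 0 0.9 0 0 0 0.06;0 0 0 0 0 0 0.06;0 0 0 0 0 0 0.06"}}

```text
t: 38.18
tcp_pos: [0.4676, -0.383, 0.0523]
eef_rot: [2.087, 2.347, 0.0]
contact_force: [0.8, 0.5, 0.9]
opening: 0.05
gripper_force: 0.0
```

{"api": "apply_moves", "payload": {"targets": "0 0 0 0 0 0 -0.4;0 0 0 0 0 0 -0.6;0 0 0 0 0 0 -1;0 0 0 0 0 0 -1;0 0 0 0 0 0 -1;0 0 0 0 0 0 -1;0 0 0 0 0 0 -1;0 0 0 0 0 0 -1", "grip_force": 25}}

```text
t: 38.85
tcp_pos: [0.4672, -0.3829, 0.0517]
eef_rot: [2.086, 2.348, -0.0]
contact_force: [-0.9, -0.3, 4.7]
opening: 0.0139
gripper_force: 25.0
```

```bash
python3 st.py .4671 -.3827 .050 96.67
```

```text
[ 0.4672 -0.3829  0.0517] z [ 2.e-04 -2.e-04 -1.e+00] 96.76 0.0139 [-0.9 -0.3  4.7] 38.85
tool shift cm [ 0.03 -0.01  0.17] tool z turn 0.09
```

{"api": "apply_moves", "payload": {"targets": "0 0 -1 0 0 0 -1;0 0 -3 0 0 0 -1;0 0 -3.5 0 0 0 -1;0 0 -3.5 0 0 0 -1;0 0 -3.5 0 0 0 -1;0 0 -3.5 0 0 0 -1;0 0 -3.5 0 0 0 -1;0 0 -3.5 0 0 0 -1;0 0 -3 0 0 0 -1;0 0 -2 0 0 0 -1;0 0 0 0 0 0 -1"}}

```text
t: 39.77
tcp_pos: [0.468, -0.383, 0.3564]
eef_rot: [2.082, 2.344, 0.0]
contact_force: [0.6, -0.4, -2.0]
opening: 0.0136
gripper_force: 25.0
```

{"api": "apply_moves", "payload": {"targets": "0 0 0 0 0 3.2 -1;0 0 0 0 0 3.3 -1;0 0 0 0 0 3.2 -1;0 0 0 0 0 0 -1;3.4 -0.2 0 0 0 0 -1;3.5 -0.2 0 0 0 0 -1;3.5 -0.2 0 0 0 0 -1;3.5 -0.2 0 0 0 0 -1;3.5 -0.2 0 0 0 0 -1;3.5 -0.2 0 0 0 0 -1;3.5 -0.2 0 0 0 0 -1;3.5 -0.2 0 0 0 0 -1"}}

```text
t: 40.77
tcp_pos: [0.4647, -0.1016, 0.3511]
eef_rot: [-2.275, -2.166, 0.001]
contact_force: [0.5, 0.2, -2.0]
opening: 0.0139
gripper_force: 25.0
```

{"api": "apply_moves", "payload": {"targets": "3.5 -0.2 0 0 0 0 -1;3.5 -0.2 0 0 0 0 -1;3.4 -0.1 0 0 0 0 -1;2.2 0 0 0 0 0 -1;0 0 0 0 0 0 -1;0 0 0 0 0 0 -1;0 0 0 0 0 0 -1"}}

```text
t: 41.35
tcp_pos: [0.4667, 0.0221, 0.3511]
eef_rot: [-2.277, -2.164, 0.001]
contact_force: [-0.2, -0.8, -2.5]
opening: 0.0133
gripper_force: 25.0
```

```bash
python3 st.py .4668 .0218 .1744 87.05
```

```text
[0.4667 0.0221 0.3511] z [-7.e-04 -2.e-04 -1.e+00] 87.11 0.0133 [-0.2 -0.8 -2.5] 41.35
tool shift cm [-0.03  0.03 17.67] tool z turn 0.06
```

{"api": "apply_moves", "payload": {"targets": "0 0 3 0 0 0 -1;0 0 3.5 0 0 0 -1;0 0 3.5 0 0 0 -1;0 0 3.5 0 0 0 -1;0 0 1.5 0 0 0 -1;0 0 1 0 0 0 -1;0 0 0.5 0 0 0 -1;0 0 0.3 0 0 0 -1;0 0 0 0 0 0 -1;0 0 0 0 0 0 -1"}}

```text
t: 42.18
tcp_pos: [0.4675, 0.0226, 0.1843]
eef_rot: [2.277, 2.163, 0.001]
contact_force: [0.8, 0.5, -2.0]
opening: 0.0138
gripper_force: 25.0
```

```bash
python3 st.py .4668 .0218 .1744 87.05
```

```text
[0.4675 0.0226 0.1843] z [ 1.3e-03 -2.0e-04 -1.0e+00] 87.05 0.0138 [ 0.8  0.5 -2. ] 42.1833
tool shift cm [-0.08 -0.06  0.99] tool z turn -0.0
```

{"api": "apply_moves", "payload": {"targets": "-0.05 -0.05 0.3 0 0 0 -1;0 0 0.3 0 0 0 -1;0 0 0.2 0 0 0 -1;0 0 0 0 0 0 -1;0 0 0.1 0 0 0 -1;0 0 0.1 0 0 0 -1;0 0 0 0 0 0 -1;0 0 0 0 0 0 -1"}}

```text
t: 42.85
tcp_pos: [0.4665, 0.0223, 0.1743]
eef_rot: [2.277, 2.163, -0.0]
contact_force: [-8.0, -1.3, 18.9]
opening: 0.0137
gripper_force: 25.0
```

```bash
python3 st.py .4668 .0218 .1744 87.05
```

```text
[0.4665 0.0223 0.1743] z [ 1.e-04 -5.e-04 -1.e+00] 87.06 0.0137 [-8.  -1.3 18.9] 42.85
tool shift cm [-0.05  0.03 -0.01] tool z turn 0.01
```

Both covers are seated. Release, then go over to the plug.

{"api": "apply_moves", "payload": {"targets": "0 0 -0.1 0 0 0 -1;0 0 0 0 0 0 -0.5;0 0 0 0 0 0 -0.1;0 0 0 0 0 0 0.1;0 0 0 0 0 0 0.1;0 0 0 0 0 0 0.1;0 0 -2 0 0 0 0.1;0 0 -3 0 0 0 0.1;0 0 -3.5 0 0 0 0.1;0 0 -3.5 0 0 0 0.1;0 0 -3.5 0 0 0 0.1;0 0 -2 0 0 0 0.1"}}

```text
t: 43.85
tcp_pos: [0.4669, 0.0226, 0.353]
eef_rot: [2.275, 2.162, 0.003]
contact_force: [0.3, 0.2, 0.2]
opening: 0.0517
gripper_force: 0.0
```

{"api": "apply_moves", "payload": {"targets": "3.4 -0.5 0 0 0 0 0.1;3.4 -0.6 0 0 0 0 0.1;3.4 -0.5 0 0 0 0 0.1;3.4 -0.6 0 0 0 0 0.1;3.4 -0.5 0 0 0 0 0.1;3.4 -0.6 0 0 0 0 0.1;3.4 -0.5 0 0 0 0 0.1;3.4 -0.6 0 0 0 0 0.1;0 0 0 0 0 0 0.1;0 0 0 0 0 0 0.1"}}

```text
t: 44.68
tcp_pos: [0.4355, 0.2979, 0.3492]
eef_rot: [-2.273, -2.167, 0.001]
contact_force: [0.2, 0.4, 0.4]
opening: 0.0517
gripper_force: 0.0
```

```bash
python3 - <<'E'
from h import *
import os; os.system('python3 st.py')
im,d,c=cam('wrist');save('w11',im);X=cloud(c,d);np.savez('w11',im=im,d=d,**c)
k=(np.hypot(X[...,0]-.435,X[...,1]-.324)<.06)&(X[...,2]>.05)&(X[...,2]<.08)
p=X[k];print('knob',k.sum(),cv2.minEnclosingCircle(p[:,:2].astype(np.float32)),np.median(p,0))
k=(np.hypot(X[...,0]-.435,X[...,1]-.324)<.07)&(abs(X[...,2]-.034)<.008);p=X[k];print('flange',k.sum(),cv2.minEnclosingCircle(p[:,:2].astype(np.float32)))
m=(X[...,2]>.08)&(X[...,1]>.25)&(X[...,0]>.3); m[230:]=0
p=X[m]; print('high stuff',m.sum(), p.min(0) if len(p) else '', p.max(0) if len(p) else '')
E
```

```text
[0.4355 0.2979 0.3492] z [-1.2e-03  8.0e-04 -1.0e+00] 87.27 0.0517 [0.2 0.4 0.4] 44.6833
this script no longer has the robotException ignored in: <_io.TextIOWrapper mode='rw' encoding='UTF-8'>
Traceback (most recent call last):
BrokenPipeError: [Errno 32] Broken pipe
```

```bash
python3 - <<'E'
from h import *
im,d,c=cam('wrist');save('w11',im);X=cloud(c,d);np.savez('w11',im=im,d=d,**c)
k=(np.hypot(X[...,0]-.435,X[...,1]-.324)<.06)&(X[...,2]>.05)&(X[...,2]<.08)
p=X[k];print('knob',k.sum(),cv2.minEnclosingCircle(p[:,:2].astype(np.float32)),np.median(p,0))
k=(np.hypot(X[...,0]-.435,X[...,1]-.324)<.07)&(abs(X[...,2]-.034)<.008);p=X[k];print('flange',k.sum(),cv2.minEnclosingCircle(p[:,:2].astype(np.float32)))
m=(X[...,2]>.08)&(X[...,1]>.25)&(X[...,0]>.3); m[230:]=0
p=X[m]; print('high stuff',m.sum(), p.min(0) if len(p) else '', p.max(0) if len(p) else '')
E
```

```text
knob 337 ((0.442576140165329, 0.33442676067352295), 0.013324525207281113) [0.44263507 0.33481674 0.06630958]
flange 1985 ((0.4426932632923126, 0.3343825042247772), 0.0379837229847908)
high stuff 36812 [0.30001198 0.2500059  0.0800223 ] [0.66898629 0.48746841 0.34023852]
```

View pics/w11.png

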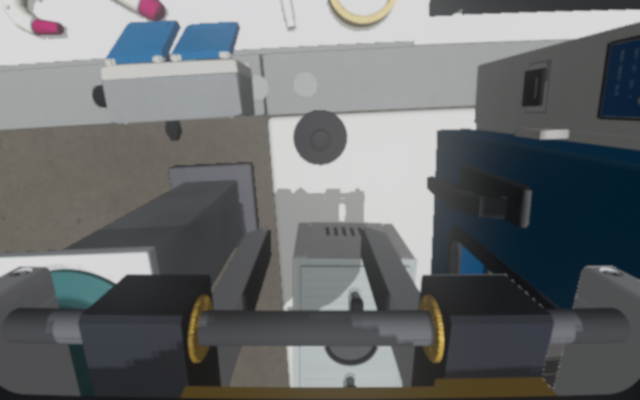

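Plug knob at (320,138), with a grey ledge behind it at v<110. Checking the ledge clearance.

```bash
python3 - <<'E'
from h import *
f=np.load('w11.npz');X=cloud(f,f['d']);X[230:]=np.nan
for x in np.arange(.34,.56,.03):
    k=(abs(X[...,0]-x)<.015)&(X[...,2]>.08)&(X[...,1]>.3)
    p=X[k]
    if len(p): print(x.round(2),'ymin by z',[(round(z,2),round(float(p[(p[:,2]>z)][:,1].min()),3)) for z in(.08,.12,.15,.2,.25) if (p[:,2]>z).any()],p[:,2].max().round(3))
E
python3 st.py .4426 .3344 .064 87.2
```

```text
0.34 ymin by z [(0.08, 0.368), (0.12, 0.368)] 0.138
0.37 ymin by z [(0.08, 0.369), (0.12, 0.369)] 0.136
0.4 ymin by z [(0.08, 0.308), (0.12, 0.308), (0.15, 0.308), (0.2, 0.308), (0.25, 0.308)] 0.329
0.46 ymin by z [(0.08, 0.305), (0.12, 0.305), (0.15, 0.305), (0.2, 0.305), (0.25, 0.305)] 0.329
[0.4362 0.2964 0.3492] z [-7.e-04  0.e+00 -1.e+00] 87.14 0.0518 [-0.  -1.2  1.3] 44.7333
tool shift cm [ 3.83  0.47 28.52] tool z turn -0.06
```

```bash
python3 - <<'E'
from h import *
f=np.load('w11.npz');X=cloud(f,f['d']);
p=X[:230,425:].reshape(-1,3);p=p[(p[:,2]>.06)&(p[:,1]>.2)&(p[:,1]<.47)]
for y in np.arange(.2,.46,.03):
    q=p[abs(p[:,1]-y)<.015]
    if len(q): print(y.round(2),q[q[:,0].argmin()].round(3))
print(onz(f,[(250,115),(255,62)],.137))
E
```

```text
0.2 [0.607 0.212 0.091]
0.23 [0.604 0.22  0.109]
0.26 [0.567 0.275 0.201]
0.29 [0.563 0.29  0.132]
0.32 [0.608 0.306 0.34 ]
0.35 [0.609 0.335 0.09 ]
0.38 [0.655 0.384 0.161]
0.41 [0.657 0.4   0.158]
[[0.36889361 0.36960171 0.137     ]
 [0.37903    0.42246442 0.137     ]]
```

{"api": "apply_moves", "payload": {"targets": "3.3 0.5 0 0 0 0 0.1;0.5 0 2 0 0 0 0.1;0 0 3 0 0 -6.6 0.1;0 0 3.5 0 0 -6.7 0.1;0 0 3.5 0 0 -6.7 0.1;0 0 3.5 0 0 0 0.1;0 0 3.5 0 0 0 0.1;0 0 3.5 0 0 0 0.1;0 0 0 0 0 0 0.1;0 0 0 0 0 0 0.1"}}

```text
t: 45.57
tcp_pos: [0.4434, 0.3327, 0.1243]
eef_rot: [-1.868, -2.525, 0.003]
contact_force: [-0.3, 0.6, 0.6]
opening: 0.0515
gripper_force: 0.0
```

```bash
python3 st.py .4426 .3344 .064 107.2; python3 - <<'E'
from h import *
im,d,c=cam('wrist');save('w12',im);X=cloud(c,d)
k=(np.hypot(X[...,0]-.4426,X[...,1]-.334)<.03)&(X[...,2]>.05)&(X[...,2]<.075)
p=X[k];print('knob',k.sum(),cv2.minEnclosingCircle(p[:,:2].astype(np.float32)),np.median(p,0))
k=(np.hypot(X[...,0]-.4426,X[...,1]-.334)<.07)&(abs(X[...,2]-.034)<.005);p=X[k];print('flange',k.sum(),cv2.minEnclosingCircle(p[:,:2].astype(np.float32)))
E
```

```text
[0.4434 0.3327 0.1243] z [-0.002  -0.0013 -1.    ] 107.0 0.0515 [-0.3  0.6  0.6] 45.5667
tool shift cm [ 0.19 -0.01  6.03] tool z turn -0.2
knob 1303 ((0.4430510401725769, 0.33459043502807617), 0.013433347456157207) [0.44240706 0.33676413 0.06622278]
flange 5916 ((0.44297394156455994, 0.3343501687049866), 0.0379156656563282)
```

{"api": "apply_moves", "payload": {"targets": "0.2 0 3 0 0 0 0.1;0 0 2 0 0 0 0.1;0 0 1 0 0 0 0.1;0 0 0 0 0 0 0.1;0 0 0 0 0 0 -0.2;0 0 0 0 0 0 -0.7;0 0 0 0 0 0 -0.7;0 0 0 0 0 0 -0.7;0 0 0 0 0 0 -0.7;0 0 0 0 0 0 -0.7;0 0 0 0 0 0 -0.7;0 0 0 0 0 0 -0.7", "grip_force": 25}}

```text
t: 46.62
tcp_pos: [0.4431, 0.3361, 0.0653]
eef_rot: [1.867, 2.526, 0.002]
contact_force: [-1.8, -1.9, 8.6]
opening: 0.0262
gripper_force: 25.0
```

```bash
python3 st.py
```

```text
[0.4431 0.3361 0.0653] z [ 1.e-03  6.e-04 -1.e+00] 107.06 0.0262 [-1.8 -1.9  8.6] 46.6167
```

{"api": "apply_moves", "payload": {"targets": "0 0 -1 0 0 0 -0.7;0 0 -3 0 0 0 -0.7;0 0 -3.5 0 0 0 -0.7;0 0 -3.5 0 0 0 -0.7;0 0 -3.5 0 0 0 -0.7;0 0 -3.5 0 0 6.7 -0.7;0 0 -3.5 0 0 6.7 -0.7;0 0 -3.5 0 0 6.7 -0.7;0 0 -3 0 0 0 -0.7;0 0 0 0 0 0 -0.7"}}

```text
t: 47.45
tcp_pos: [0.4431, 0.3374, 0.3507]
eef_rot: [2.278, 2.161, 0.011]
contact_force: [1.5, -0.3, -0.7]
opening: 0.0266
gripper_force: 25.0
```

{"api": "apply_moves", "payload": {"targets": "-2.5 0.4 0 0 0 0 -0.7;-3.3 0.5 0 0 0 0 -0.7;-3.3 0.5 0 0 0 0 -0.7;-3.3 0.5 0 0 0 0 -0.7;-3.3 0.5 0 0 0 0 -0.7;-3.3 0.5 0 0 0 0 -0.7;-3.3 0.5 0 0 0 0 -0.7;-2.5 0.6 0 0 0 0 -0.7;0 0 0 0 0 0 -0.7;0 0 0 0 0 0 -0.7;0 0 0 0 0 0 -0.7"}}

```text
t: 48.37
tcp_pos: [0.4692, 0.0867, 0.3445]
eef_rot: [-2.278, -2.163, -0.0]
contact_force: [-0.1, 0.0, -1.7]
opening: 0.0264
gripper_force: 25.0
```

```bash
python3 st.py .4706 .0855 .1803 87; python3 - <<'E'
from h import *
im,d,c=cam('wrist');save('w13',im);np.savez('w13',im=im,d=d,**c)
E
```

```text
[0.4692 0.0867 0.3445] z [-2.e-04  2.e-04 -1.e+00] 87.03 0.0264 [-0.1  0.  -1.7] 48.3667
tool shift cm [-0.12  0.15 16.42] tool z turn 0.03
```

View pics/w13.png

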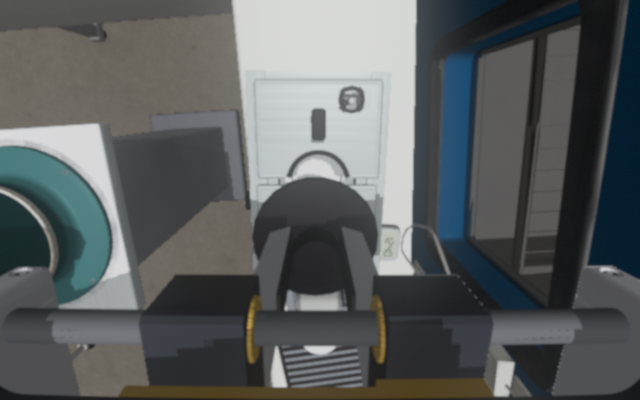

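The plug hangs level over the hole; the probe cover is seated, with the probe showing in its port at (350,98). A quick check of the plug offset.

```bash
python3 - <<'E'
from h import *
f=np.load('w13.npz');X=cloud(f,f['d']);z=X[...,2]
k=(z>.295)&(z<.325)&(f['im'].max(2)<90)&(np.hypot(X[...,0]-.469,X[...,1]-.086)<.05);p=X[k];print(np.median(z[k]),cv2.minEnclosingCircle(p[:,:2].astype(np.float32)),k.sum())
E
```

```text
0.31287119120654394 ((0.46948540210723877, 0.08508527278900146), 0.0380176305770874) 6245
```

{"api": "apply_moves", "payload": {"targets": "-0.1 0.15 3 0 0 0 -0.7;0 0 3.5 0 0 0 -0.7;0 0 3 0 0 0 -0.7;0 0 2 0 0 0 -0.7;0 0 1 0 0 0 -0.7;0 0 0 0 0 0 -0.7;0 0 0 0 0 0 -0.7"}}

```text
t: 49.0
tcp_pos: [0.4712, 0.0858, 0.2202]
eef_rot: [-2.278, -2.163, -0.001]
contact_force: [-0.0, 0.3, -0.9]
opening: 0.0264
gripper_force: 25.0
```

```bash
python3 st.py .4706 .0855 .1803 87
```

```text
[0.4712 0.0858 0.2202] z [ 1.e-04  5.e-04 -1.e+00] 87.04 0.0264 [-0.   0.3 -0.9] 49.0
tool shift cm [-0.03 -0.06  3.99] tool z turn 0.04
```

{"api": "apply_moves", "payload": {"targets": "0 0 1 0 0 0 -0.7;0 0 1 0 0 0 -0.7;0 0 1 0 0 0 -0.7;0 0 0.5 0 0 0 -0.7;0 0 0.3 0 0 0 -0.7;0 0 0 0 0 0 -0.7;0 0 0.1 0 0 0 -0.7;0 0 0 0 0 0 -0.7"}}

```text
t: 49.67
tcp_pos: [0.4711, 0.0851, 0.1807]
eef_rot: [2.279, 2.162, 0.0]
contact_force: [-2.1, -0.5, 3.9]
opening: 0.0262
gripper_force: 25.0
```

{"api": "apply_moves", "payload": {"targets": "0 0 0.1 0 0 0 -0.7;0 0 0 0 0 0 -0.7;0 0 0 0 0 0 -0.7"}}

```text
t: 49.92
tcp_pos: [0.4711, 0.0851, 0.1804]
eef_rot: [2.279, 2.161, -0.0]
contact_force: [-9.6, -1.4, 21.4]
opening: 0.026
gripper_force: 25.0
```

Seated at the expected height. Release, back off and check.

{"api": "apply_moves", "payload": {"targets": "0 0 -0.1 0 0 0 -0.7;0 0 0 0 0 0 -0.2;0 0 0 0 0 0 0.1;0 0 0 0 0 0 0.1;0 0 0 0 0 0 0.1;0 0 0 0 0 0 0.1;0 0 -2 0 0 0 0.1;0 0 -3 0 0 0 0.1;0 0 -3.5 0 0 0 0.1;0 0 -3.5 0 0 0 0.1;0 0 -3.5 0 0 0 0.1;0 0 -3.5 0 0 0 0.1"}}

```text
t: 50.92
tcp_pos: [0.4706, 0.085, 0.3723]
eef_rot: [2.279, 2.162, 0.0]
contact_force: [0.9, -0.5, -0.1]
opening: 0.0514
gripper_force: 0.0
```

{"api": "apply_moves", "payload": {"targets": "-3 0 -1 0 0 0 0.1;-3 0 -1 0 0 0 0.1;-3 0 -1 0 0 0 0.1;-2 0 0 0 0 0 0.1;0 0 0 0 0 0 0.1;0 0 0 0 0 0 0.1;0 0 0 0 0 0 0.1"}}

```text
t: 51.5
tcp_pos: [0.4651, -0.0242, 0.4003]
eef_rot: [-2.279, -2.162, -0.0]
contact_force: [-0.0, 0.5, -0.3]
opening: 0.052
gripper_force: 0.0
```

```bash
python3 - <<'E'
from h import *
im,d,c=cam('wrist');save('w14',im);X=cloud(c,d);z=X[...,2];D=lambda x,y:np.hypot(X[...,0]-x,X[...,1]-y)
for n,x,y in(('probeH',.4742,.1458),('plainH',.467,.022),('plug',.4706,.084)):
    k=(D(x,y)<.02)&(z>.16)&(z<.19);print(n,np.median(X[k],0).round(4))
A=np.array([.4705,.084]);Rb=np.array([[.0514,.9987],[.9987,-.0514]]) # bath y, x
for by in(-90,-35,40,70):
  for bx in(-55,50):
    q=A+Rb[0]*by/1000+Rb[1]*bx/1000;k=D(*q)<.006;print(by,bx,np.nanmedian(z[k]).round(4))
k=(D(.464,-.109)<.05)&(z>.12);print('cap',np.median(X[k],0).round(4))
E
```

```text
probeH [0.475  0.1454 0.1735]
plainH [0.4667 0.0231 0.1736]
plug [0.4713 0.0834 0.1822]
-90 -55 0.4909
-90 50 0.4971
-35 -55 0.1431
-35 50 0.1428
40 -55 0.1431
40 50 0.1431
70 -55 0.1431
70 50 0.1429
cap [ 0.464  -0.102   0.1505]
```

View pics/w14.png

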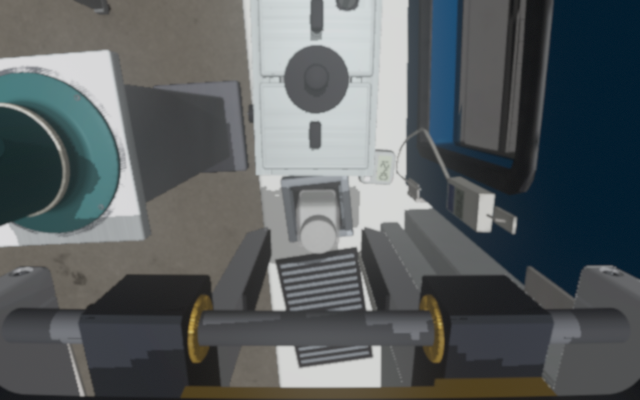

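The plates are flat at z 0.143, the plug knob top is at 0.182 (fully seated), and the bottle is upright at (320,215). Handing in.

```bash
python3 -c "
from cell import robot
print(robot.hand_in())"
```

```text
the job is handed in; nothing more can be done
None
```

The job is handed in at about 52 s: the bottle stands upright in the block, both half covers are back down on the rim on their own sides, and the plug closes the hole; nothing touched the timer, tape or beaker.

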